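# Clip the long sample tube into the tube mixer

### The arm

A 6-joint arm with a two-finger parallel gripper is mounted at the origin on the work surface. World frame = base frame: x ahead of the robot, y to its left, z up, the work surface at z = 0. Lengths are in m, angles in rad, forces in N, time in s.
With the tool pointing down it reaches from about 0.35 to 0.775 m from the base axis. Payload 7.3 kg.
Tool frame: the origin (TCP) lies on the centre line of the jaws, within the pads' length; the fingertips stand 19 mm ahead of it and the grasp point (between the pads) is the TCP (manip.tcp_to_tips is the x of the fingertips in the tool frame, in m); x points along the fingers, z is the direction in which the jaws open and shut, and the axes are right-handed (so a half turn about x gives the same grasp; the last joint's range is limited). The gripper opens to 92 mm and grips with 3 to 60 N. Pads are 19 mm wide; open, the fingers measure 130 mm over their backs; the gripper's body (75 mm by 190 mm) begins 47 mm behind the grasp point.
Start: joints at [-1.436, 0.342, 1.524, -0, 1.275, -0.146], TCP at [0.146, -0.504, 0.246] pointing down, gripper open.
Joint ranges: [-2.53, 2.53], [-0.77, 2.02], [0.04, 2.7], [-1, 4.14], [0.28, 2.66], [-3.11, 3.11]. Speed limits (rad/s): [2.57, 2.57, 3.14, 3.14, 3.14, 3.14].

### API

Orientations are given as a unit quaternion [x, y, z, w].
In Python, from station import manip gives the robot as it stands.
- The arm moves only by the tool move_arm, never from a script. Its argument "plan" is a list of rows, each an object with "claw": the finger opening in m, from 0 to 0.0918; "slide": the shift along the world's x, y, z in m, a list of three; "rot": the turn, a rotation vector about the world's x, y, z in rad, a list of three. A call has exactly 10 rows; each row shifts and turns the commanded pose from where the row before left it; what a row does not reach is not made up. A row lasts 1/12 s, in which the tool goes at most 41.7 mm and 7.16 degrees, less where a joint would pass 70% of its speed; a pose out of reach is approached as far as the arm can. A call is refused whole if a number of a shift passes 0.0417 or a number of a turn 0.125, either way. A call with a gripper value outside its range is refused whole. The fingers move at their own pace and stop on an object; "newtons" is the grip in N (left out, the last holds). Time passes only in rows, so rows that do not move let the fingers close, or fill a call up. It gives the time, the measured TCP pose, the force and the opening at its end, in the units of the state.
- manip.get_state(): the state, without advancing time (a new reading comes with each control period).
- manip.grab_frame(name): name is "scene" or "top"; returns a dict with "color" (384x512x3 uint8, red, green, blue), "range_z" (384x512 float32, m along the optical axis (not along the pixel's ray), 0 where there is no reading), "mtx" (3x3 intrinsics, pixels), "rvec" (rotation vector, rad) and "tvec" (3), from world to camera coordinates, as OpenCV has them. Camera axes: x right, y down, z forward; pixel columns grow to the right and rows downward; lengths in m; the calibration is good to about 2 mm. A picture is of the moment at which its call begins.
- manip.finish_job(): hands the job in, once; it reports no verdict.
Trained networks look in a picture, given as the dict that the camera call returned (one of the last four; its "shot" number tells which), for a name from the list of things; names that differ only in an ending like _2 or _b are one class to them, and where a whole thing is asked for, a point or a joint stands for the part that bears it (a point fixed in the world has none). Each returns a list of dicts, best first, with "score" (0 to 1); they miss things now and then, are a little off and sometimes report something else, mostly with a low value. They report only what shows in the picture. A call takes as long as a camera call. They do not tell look-alikes from the thing itself.
- manip.look_for(picture, label): "rect" ([centre column, centre row, width, height] in pixels, round what is visible of it).
- manip.landmark_of(picture, label): "location" ([column, row] in pixels: a listed point, or the origin of a listed thing).
The state is a dict: "time_s": time; "joints": joint angles; "qvel": joint speeds; "joint_torque": joint torques, N m; "eef_pos": TCP position; "tcp_rot": TCP orientation; "wrist_force": force on the tool from outside, world axes, zero at the start; "moment": the same for the moment, N m; "gripper_width": finger opening in m.
Only numpy, scipy, OpenCV 4.12 (cv2) and the standard library are available. Lean on these libraries where they do the work, as an engineer would, in place of code of your own. Each camera call takes 0.05 s, during which the arm holds its last target.

### The job

Take the long capped tube from the white tube rest and press it down into the two spring clips on the mixer's springy platform, round end towards the hood, until both clips have snapped around it with the round end still outside the hood. Then slide it along the clips into the hood until its round end touches the rubber stop, and let go. It is glass: be gentle, never press it hard against the rests under it or against the stop, and leave everything else where it is.

Things in the scene. Friction and masses are not known exactly. Their poses are not given: they have to be found in the camera images.
- tube: The long tube: amber glass, 25 mm across, round end, black screw cap (30 mm across, 25 mm long), 160 mm long in all, about 100 g, lying level in one lane of the tube rest, axis 40 mm above the table. Origin on its axis 58 mm from the round end, near the centre of mass; x along the tube to the round end. Glass spans x = -77 to +58 mm, cap x = -102 to -77 mm.
- tube_tip (a point): The apex of the long tube's round end, on its axis. The tube may pivot in a grasp, so that one clip can snap before the other.
- rest: White tube rest, fixed on the table, base plate 150 x 170 x 8 mm; origin at the centre of its underside. Two lanes along its x at y = +45 and -45 mm, each with two V supports 8 mm wide, up to 40 mm above the table, at x = +32 and -34 mm; a tube can be grasped across between them. One lane holds the long tube, the other a short one, round ends to +x.
- platform: Sprung platform (aluminium plate 170 x 70 mm) on the white mixer housing (200 x 110 x 40 mm, fixed). Origin: on the axis of a seated tube at the face of the rubber stop, 110 mm above the table at rest; a tube that is home has its round end here. x runs along the tube axis into the hood, z up. Plate top at z = -34 mm. Reads live as it sinks.
- press_point (a point): Point of the platform on the seated axis at its x = -76 mm, midway between the clips. With the tube's origin over it, the round end is 6 mm outside the hood. Pressed, the platform sinks: 1 N starts it, then 0.45 N per mm, to a hard end at 26 mm. So the tube must go well below the resting seat height before the clips give; then the platform springs up to it and the force falls.
- clip_far (a point): Seated-axis point in the spring clip next to the hood, at the platform's x = -32 mm: two sprung steel fingers 10 mm wide, flared mouth, tops 22 mm above the axis. A tube meets the lips with its axis 21 mm above the seat; pressing it past the lips of both clips at once takes about 10 to 15 N. Each snaps by itself.
- clip_near (a point): The same in the other clip, at the platform's x = -118 mm. Between the clips 76 mm of the tube is free to hold from above. A tube in both clips is held firmly; sliding it along them takes 4 to 11 N.
- hood_mouth (a point): Centre of the mouth of the grey hood, on the seated axis at the platform's x = -12 mm. The hood is a roofed square pocket 29 mm wide inside and 12 mm deep to the stop; outside 37 mm wide, its top 20 mm above the axis. The tube can enter only lengthwise.
- saddles: Two black rubber rests under the clips, fixed to the platform at its x = -32 and -118 mm, tops 12.5 mm below the seated axis; a seated tube lies on both. Its origin and axes are the platform's. More than 35 N between tube and rests could crack the glass.
- bumper: The rubber stop in the hood, an 18 mm disc; origin at the centre of its face, at the platform's x = 0 when free. It gives along x: 0.75 N at first, then 1.5 N per mm, to a hard end at 6 mm. More than 20 N on it could crack the glass.
- short_tube: A shorter, thinner amber tube (16 mm in diameter, 100 mm long, black cap 20 mm) in the other lane of the rest; not to be moved. Origin on its axis 45 mm from its round end, x towards the round end.
- beaker: Glass beaker, 72 mm wide, 85 mm tall; bystander, origin at the centre of its underside.
- reagent_jar: Amber jar, 64 mm wide, 120 mm tall; bystander, origin at the centre of its underside.
- wash_bottle: White plastic bottle, 68 mm wide, 160 mm tall; bystander, origin at the centre of its underside.
- flask: Conical glass flask, 80 mm wide, 105 mm tall; bystander, origin at the centre of its underside.
Mind the look-alikes: they are no part of the job. What is shaped like the tube but green or red is not meant.

How it is judged:
By the outcome, as a careful person would: the job done as asked, in the order asked, and still so for the second after the job is handed in, with the robot touching nothing.
It also fails if it takes over 72 s, if anything falls off the work surface, if the arm or the gripper's body presses on something with over 40 N, if the wrist force passes 120 N, or if a joint passes its speed limit or range.

## Working session

There is one attempt and no reset: what is moved stays moved. The work goes in short steps, Python scripts to look and compute and a tool call to move; the robot and the scene stay as the last step left them, time stands still between calls to the robot, and variables do not carry over. Pictures are saved under pics/ and viewed, and the job is handed in when it is done.

Besides the shell and the picture viewer there is one more tool, called after "Emit:" as name([rows], argument=value, ...), one row to a line, values as JSON. move_arm: Moves the arm, as the interface text tells. Its arguments: {"type":"object","properties":{"plan":{"type":"array"},"newtons":{"type":"number"}},"required":["plan"]}

```bash
ls; mkdir -p pics; cat > h.py <<'E'
import numpy as np, cv2
from station import manip
def P(f):
    R,_=cv2.Rodrigues(np.array(f["rvec"],float)); return np.array(f["mtx"],float),R,np.array(f["tvec"],float).ravel()
def unproj(f,uv,d):
    K,R,t=P(f); p=np.linalg.inv(K)@np.array([uv[0],uv[1],1.])*d
    return R.T@(p-t)
def onz(f,uv,z):
    K,R,t=P(f); r=R.T@(np.linalg.inv(K)@np.array([uv[0],uv[1],1.])); c=-R.T@t
    return c+r*(z-c[2])/r[2]
def proj(f,X):
    K,R,t=P(f); p=K@(R@np.array(X,float)+t); return p[:2]/p[2]
def cloud(f):
    K,R,t=P(f); d=f["range_z"]; v,u=np.indices(d.shape)
    p=np.stack([(u-K[0,2])/K[0,0]*d,(v-K[1,2])/K[1,1]*d,d],-1)
    X=(p-t)@R; X[d<=0]=np.nan; return X
def save(f,n,scale=1):
    im=cv2.cvtColor(f["color"],cv2.COLOR_RGB2BGR)
    if scale!=1: im=cv2.resize(im,None,fx=scale,fy=scale,interpolation=cv2.INTER_CUBIC)
    cv2.imwrite("pics/"+n,im)
E
python3 - <<'E'
from h import *
np.set_printoptions(precision=4,suppress=True)
for n in ["top","scene"]:
    f=manip.grab_frame(n); save(f,n+"0.png",1.5)
    K,R,t=P(f); print(n,K[0,0],"cam",-R.T@t, R)
    for l in ["tube","tube_tip","rest","platform","press_point","clip_far","clip_near","hood_mouth","short_tube","beaker","reagent_jar","wash_bottle","flask"]:
        a=manip.landmark_of(f,l)[:3]; b=manip.look_for(f,l)[:3]
        print(l,[(np.round(x["location"],1).tolist(),round(x["score"],2)) for x in a],[(np.round(x["rect"]).tolist(),round(x["score"],2)) for x in b])
    np.save(n+"0.npy",f,allow_pickle=True)
print(manip.get_state(), manip.tcp_to_tips)
E
```

```text
pics
top 422.91665706884766 cam [ 0.3766 -0.0029  1.2201] [[-0.0061 -1.     -0.0054]
 [-0.9895  0.0068 -0.1444]
 [ 0.1444  0.0045 -0.9895]]
tube [([339.4, 277.7], 0.81), ([263.4, 192.8], 0.72), ([405.5, 280.2], 0.66)] [([254.0, 191.0, 53.0, 15.0], 0.96), ([347.0, 212.0, 16.0, 57.0], 0.91), ([367.0, 115.0, 41.0, 44.0], 0.78)]
tube_tip [([349.1, 262.9], 0.83), ([387.5, 131.0], 0.82), ([342.7, 180.0], 0.79)] [([368.0, 112.0, 42.0, 42.0], 0.87), ([255.0, 192.0, 59.0, 17.0], 0.8), ([334.0, 287.0, 33.0, 53.0], 0.67)]
rest [([326.8, 204.1], 0.84)] [([326.0, 206.0, 60.0, 55.0], 0.95), ([118.0, 158.0, 33.0, 37.0], 0.7)]
platform [([180.0, 155.7], 0.97)] [([182.0, 183.0, 32.0, 67.0], 0.81)]
press_point [([175.1, 180.1], 0.88)] [([178.0, 180.0, 27.0, 68.0], 0.69)]
clip_far [([175.7, 164.1], 0.81)] [([181.0, 181.0, 28.0, 64.0], 0.62)]
clip_near [] [([179.0, 180.0, 27.0, 70.0], 0.55)]
hood_mouth [([175.5, 161.5], 0.67), ([325.5, 202.0], 0.26)] [([178.0, 182.0, 26.0, 64.0], 0.68)]
short_tube [([311.3, 205.2], 0.78), ([177.8, 170.3], 0.48), ([324.6, 202.6], 0.3)] [([313.0, 210.0, 10.0, 37.0], 0.49)
[... 1513 characters left out ...]
33.0, 51.0], 0.97), ([174.0, 152.0, 26.0, 46.0], 0.66), ([306.0, 245.0, 57.0, 46.0], 0.41)]
wash_bottle [([175.0, 170.4], 0.65)] [([176.0, 152.0, 22.0, 45.0], 0.66)]
flask [] [([182.0, 209.0, 24.0, 35.0], 0.82)]
{'time_s': 2.7, 'joints': array([-1.436 ,  0.342 ,  1.5241, -0.    ,  1.2754, -0.146 ]), 'qvel': array([-0.0007,  0.0003,  0.0004, -0.0001,  0.0017, -0.0009]), 'joint_torque': array([ -0.0003, -43.1129, -24.4477,   0.0717,   0.0483,  -0.    ]), 'eef_pos': array([ 0.1455, -0.5045,  0.2457]), 'tcp_rot': array([ 0.4251,  0.565 , -0.4251,  0.5651]), 'wrist_force': array([-0.1744,  0.0748, -0.041 ]), 'moment': array([-0.0203,  0.016 ,  0.033 ]), 'gripper_width': 0.09151576757766358} 0.019
```

View pics/top0.png

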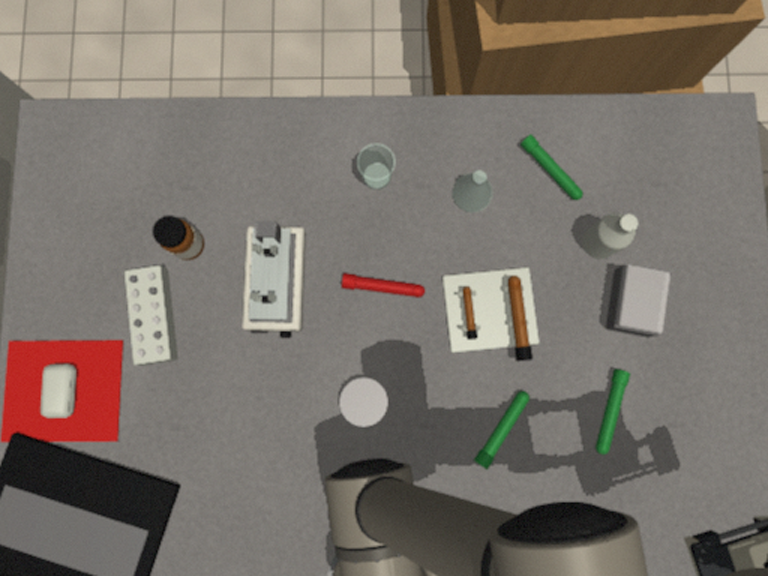

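View pics/scene0.png

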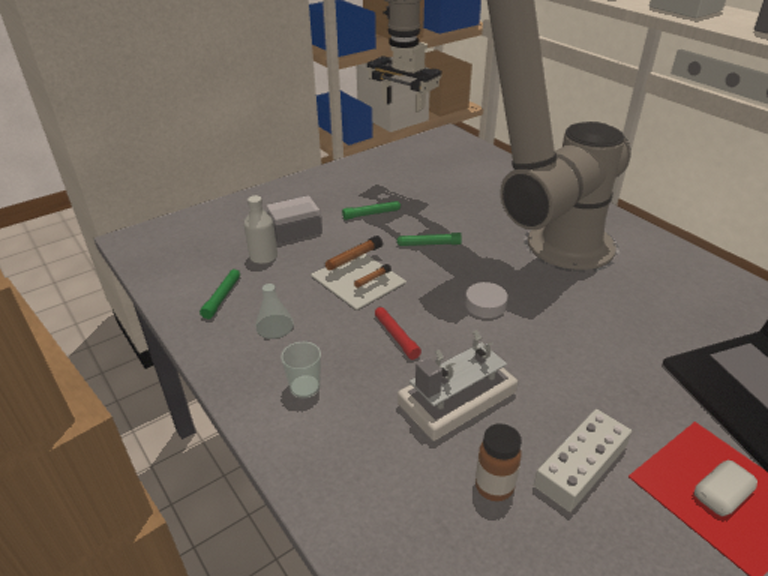

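```bash
python3 - <<'E'
from h import *
f=np.load("top0.npy",allow_pickle=True).item(); im=cv2.cvtColor(f["color"],cv2.COLOR_RGB2BGR)
a=cv2.resize(im[165:245,285:375],None,fx=6,fy=6,interpolation=cv2.INTER_CUBIC)
b=cv2.resize(im[135:225,145:215],None,fx=6,fy=6,interpolation=cv2.INTER_CUBIC)
cv2.imwrite("pics/ca.png",a); cv2.imwrite("pics/cb.png",b)
f=np.load("scene0.npy",allow_pickle=True).item(); im=cv2.cvtColor(f["color"],cv2.COLOR_RGB2BGR)
cv2.imwrite("pics/cc.png",cv2.resize(im[150:275,195:345],None,fx=5,fy=4.8,interpolation=cv2.INTER_CUBIC))
E
```

```text
(no output)
```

View pics/ca.png

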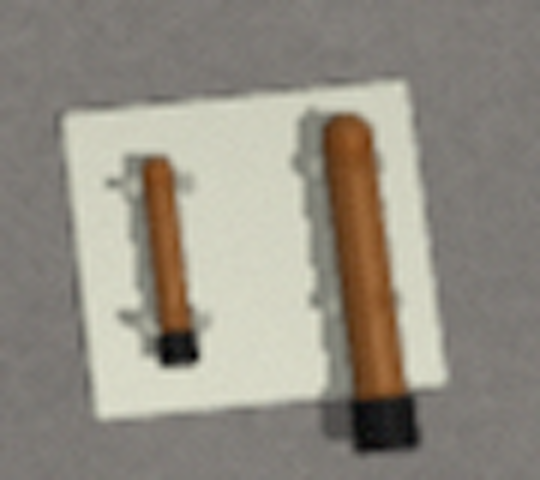

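View pics/cb.png

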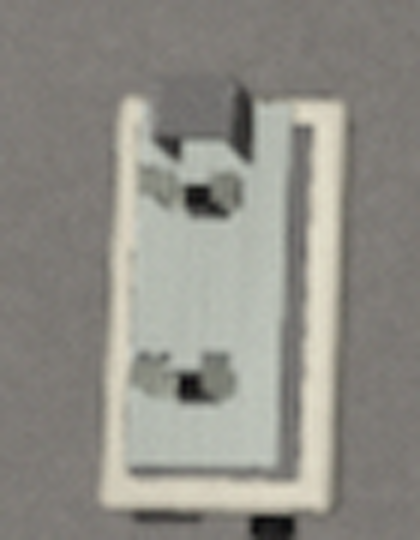

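View pics/cc.png

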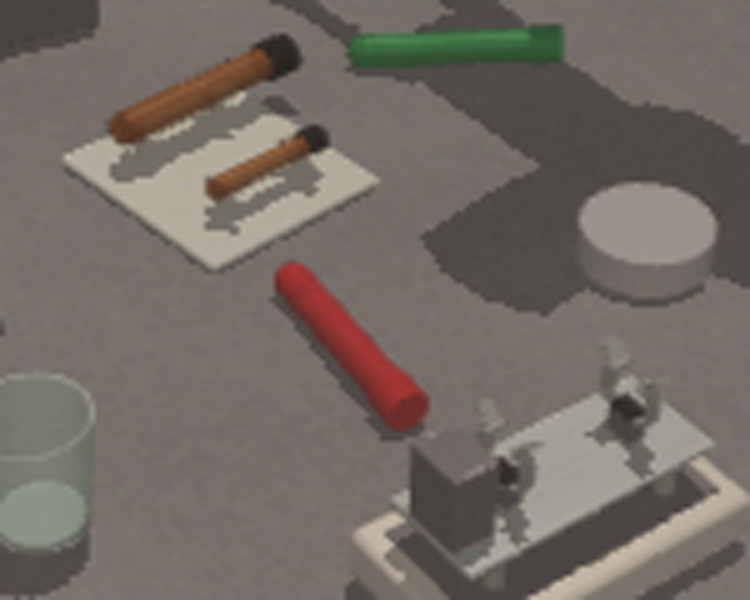

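```bash
python3 - <<'E'
from h import *
np.set_printoptions(precision=4,suppress=True)
f=np.load("top0.npy",allow_pickle=True).item(); X=cloud(f)
# amber tube pixels by hsv
hsv=cv2.cvtColor(f["color"],cv2.COLOR_RGB2HSV)
roi=np.zeros(hsv.shape[:2],bool); roi[170:245,332:365]=1
Y=X.reshape(-1,3)
m=roi&(X[...,2]>0.030)
print("tube px",m.sum(), np.nanmax(X[roi][:,2]))
p=X[m]; c=p[:,:2].mean(0); u,s,vt=np.linalg.svd(p[:,:2]-c); d=vt[0]*np.sign(vt[0][0])
q=(p[:,:2]-c)@d; n=(p[:,:2]-c)@np.array([-d[1],d[0]])
print(c,d,np.degrees(np.arctan2(d[1],d[0])),q.min(),q.max(),n.min(),n.max(),np.percentile(p[:,2],[5,50,95]))
am=roi&(hsv[...,0]<18)&(hsv[...,1]>120)
p=X[am&(X[...,2]>.03)]; print("amber",len(p)); q=(p[:,:2]-c)@d; print(q.min(),q.max())
# mixer
roi=np.zeros(hsv.shape[:2],bool); roi[140:228,155:210]=1
z=X[...,2]
for lo,hi in [(.03,.05),(.068,.084),(.09,.14)]:
    m=roi&(z>lo)&(z<hi); p=X[m][:,:2].astype(np.float32)
    r=cv2.minAreaRect(p); print(lo,hi,m.sum(),r)
for v in range(144,226,2): print(v,' '.join('%3d'%(1000*z[v,u]) if z[v,u]==z[v,u] else ' --' for u in range(158,204,2)))
E
```

```text
tube px 546 0.05700632513635351
[ 0.4847 -0.2418] [0.9958 0.0917] 5.260565324465842 -0.07617280980031509 0.08230364187242106 -0.019317466685860273 0.015633014255661676 [0.0378 0.0485 0.054 ]
amber 367
-0.05097568029368659 0.08196065630234192
0.03 0.05 1120 ((0.5624399185180664, 0.21732749044895172), (0.11048679053783417, 0.2086772918701172), 88.63093566894531)
0.068 0.084 1241 ((0.5698365569114685, 0.2174028754234314), (0.0712393969297409, 0.17000550031661987), 88.31006622314453)
0.09 0.14 361 ((0.5839839577674866, 0.21717502176761627), (0.043537091463804245, 0.13908997178077698), 89.8928451538086)
144   2   0   2  -3   0   0   0  -4  -1  -1  -3  -2  -4  -3  -4  -1   1   0  -3   5  -3  -5   0
146  -2   1  -4  -1  -3   0  -1   1  -2  -2  -2   0  -4  -4   1  -2   0   0  -1   2  -2  -3   1
148  -4  -2   0  -2  -2   0 127 127 130 124 125 129 127   0  -5  -2   3   0   0  -2   1  -2   0
150  -1   0   0   0  -2  -3 128 129 128 129 125 127 126 113  -1  -1  -5   5   2  -5  -4  -2  -6
152  -3   1   1  -2  36  71 125 129 125 125 130 125 130 112  83  35  34  33  38  40  37  34  -1
154   0  -4  -
[... 2741 characters left out ...]
  76  42  39  40  34  30   0
212  -5   1  42  36  73  79  71  77  76  74  75  70  69  71  75  76  73  41  39  39  43  28  -1
214  -3  --  37  41  40  39  42  43  40  41  40  36  39  40  39  43  41  38  38  37  39  27  -2
216  -5   1  38  35  40  40  43  40  37  40  33  39  42  41  41  42  40  41  42  34  36  22   3
218  -4  -3  36  38  39  41  41  42  39  37  33  37  35  37  41  34  39  36  39  40  37  22   1
220  -5  -3   0  32  31  35  34  32  32  35  35  35  32  36  31  34  36  34  33  36  32  16  -2
222   0   0   0  -6  -2  -3  -1  -6  -4  -1   0  -2  -2   0  27  29  32  26  -3  -3  -6  -3  -5
224  -4  -1   0  -1   1  -2  -1  -3   0  -4   0  -3   1   1  27  33  31  25   0  -4  -1  -2  -3
```

```bash
python3 - <<'E'
from h import *
np.set_printoptions(precision=4,suppress=True)
fs={}
for n in ["top","scene"]:
    fs[n]=f=np.load(n+"0.npy",allow_pickle=True).item()
L={"top":{"platform":([180,155.7],.11),"press_point":([175.1,180.1],.11),"clip_far":([175.7,164.1],.11),"hood_mouth":([175.5,161.5],.11)},
"scene":{"platform":([283.6,249.8],.11),"press_point":([314.1,238.1],.11),"clip_far":([295.4,245.5],.11),"clip_near":([318.5,232.6],.11),"hood_mouth":([288.4,246.1],.11)}}
for n in L:
    for k,(uv,z) in L[n].items(): print(n,k,onz(fs[n],uv,z))
for n,box in [("top",(140,228,155,210)),("scene",(210,275,265,345))]:
    X=cloud(fs[n]); z=X[...,2]; roi=np.zeros(z.shape,bool); roi[box[0]:box[1],box[2]:box[3]]=1
    m=roi&(z>.069)&(z<.081)&(X[...,1]>.17)&(X[...,1]<.27); r=cv2.minAreaRect(X[m][:,:2].astype(np.float32)); print(n,"plate",m.sum(),r,np.median(z[m]))
    m=roi&(z>.033)&(z<.045); r=cv2.minAreaRect(X[m][:,:2].astype(np.float32)); print(n,"house",m.sum(),r,np.median(z[m]))
    p=X[roi&(z>.110)]
    hood=p[(p[:,0]>.625)]
    print("hood",len(hood),hood.min(0),hood.max(0),np.median(hood[:,2]), cv2.minAreaRect(hood[hood[:,2]>.12][:,:2].astype(np.float32)))
    for lo,hi in [(.5,.56),(.58,.625)]:
        q=p[(p[:,0]>lo)&(p[:,0]<hi)]; 
        if len(q)==0: continue
        ym=(q[:,1].min()+q[:,1].max())/2
        for s,g in (("R",q[q[:,1]<ym]),("L",q[q[:,1]>ym])): print(lo,s,len(g),g.mean(0),g.min(0),g.max(0))
# top edge-based plate & house line fits: per-row
X=cloud(fs["top"])
E
```

```text
top platform [0.636  0.2085 0.11  ]
top press_point [0.5695 0.2202 0.11  ]
top clip_far [0.613  0.2196 0.11  ]
top hood_mouth [0.6201 0.2203 0.11  ]
scene platform [0.6481 0.2122 0.11  ]
scene press_point [0.5578 0.227  0.11  ]
scene clip_far [0.6143 0.2184 0.11  ]
scene clip_near [0.5345 0.2186 0.11  ]
scene hood_mouth [0.63   0.2094 0.11  ]
top plate 1222 ((0.5698365569114685, 0.2174028754234314), (0.0712393969297409, 0.17000550031661987), 88.31006622314453) 0.07485559477258952
top house 1061 ((0.5624382495880127, 0.2172822505235672), (0.11038731038570404, 0.20867398381233215), 88.62828826904297) 0.03891321622801025
hood 169 [0.625  0.1966 0.1101] [0.6535 0.2349 0.1331] 0.12785404182268448 ((0.6395452618598938, 0.21573969721794128), (0.0375848151743412, 0.028070684522390366), 87.03450775146484)
0.5 R 24 [0.5194 0.2036 0.1244] [0.5145 0.1967 0.1114] [0.5255 0.2102 0.1333]
0.5 L 27 [0.5201 0.233  0.1251] [0.5145 0.2278 0.1126] [0.5256 0.2391 0.1334]
0.58 R 19 [0.605  0.2013 0.1243] [0.6004 0.1954 0.111 ] [0.6105 0.2064 0.135 ]
0.58 L 29 [0.606  0.2311 0.1243] [0.5998 0.2246 0.1142] [0.6113 0.2389 0.1313]
scene plate 843 ((0.5736609101295471, 0.21538473665714264), (0.07231967151165009, 0.17175912857055664), 89.11803436279297) 0.07525564477582766
scene house 932 ((0.5803450345993042, 0.23221996426582336), (0.08399485051631927, 0.21860180795192719), 67.70401000976562) 0.04000318422530605
hood 211 [0.6281 0.1943 0.1107] [0.6588 0.2334 0.1328] 0.1276208310150625 ((0.6436803936958313, 0.21394017338752747), (0.038658756762742996, 0.029576383531093597), 87.48522186279297)
0.5 R 28 [0.5233 0.2013 0.1238] [0.5175 0.1932 0.1104] [0.5285 0.2074 0.1325]
0.5 L 25 [0.5253 0.2322 0.1211] [0.5191 0.2249 0.1116] [0.5313 0.2382 0.1323]
0.58 R 31 [0.6098 0.1999 0.1248] [0.6031 0.1915 0.1121] [0.6151 0.2073 0.1318]
0.58 L 26 [0.6104 0.2296 0.121 ] [0.604  0.2198 0.1134] [0.6164 0.2361 0.1321]
```

```bash
python3 - <<'E'
from h import *
np.set_printoptions(precision=4,suppress=True)
for n,box in [("top",(170,245,332,365)),("scene",(150,185,208,262))]:
    f=np.load(n+"0.npy",allow_pickle=True).item(); X=cloud(f); z=X[...,2]
    hsv=cv2.cvtColor(f["color"],cv2.COLOR_RGB2HSV); roi=np.zeros(z.shape,bool); roi[box[0]:box[1],box[2]:box[3]]=1
    am=roi&(hsv[...,0]<20)&(hsv[...,1]>110)&(hsv[...,2]>60)
    k,lab,st,_=cv2.connectedComponentsWithStats(am.astype(np.uint8)); am=lab==1+np.argmax(st[1:,4])
    v,u=np.nonzero(am); W=np.array([onz(f,(a,b),.04) for a,b in zip(u,v)])[:,:2]
    c=W.mean(0); d=np.linalg.svd(W-c)[2][0]; d*=np.sign(d[0]); 
    q=(W-c)@d; s=(W-c)@[-d[1],d[0]]
    print(n,am.sum(),"c",c,"yaw",np.degrees(np.arctan2(d[1],d[0])),q.min(),q.max(),s.min(),s.max())
    bk=roi&(hsv[...,2]<60)&(z>.03)
    v,u=np.nonzero(bk); 
    if len(v): C=np.array([onz(f,(a,b),.04) for a,b in zip(u,v)])[:,:2]; print("cap c",C.mean(0),((C-c)@d).min(),((C-c)@d).max(), ((C-c)@[-d[1],d[0]]).mean())
    print("tip",c+d*q.max())
    # depth-based
    p=X[am]; p=p[p[:,2]>.03]; print("depth c",p.mean(0),((p[:,:2]-c)@d).max(), p[:,2].max())
# rest
f=np.load("top0.npy",allow_pickle=True).item(); X=cloud(f); z=X[...,2]
hsv=cv2.cvtColor(f["color"],cv2.COLOR_RGB2HSV)
roi=np.zeros(z.shape,bool); roi[170:245,285:375]=1
m=roi&(hsv[...,1]<70)&(hsv[...,2]>170); p=np.array([onz(f,(a,b),.008) for b,a in zip(*np.nonzero(m))])[:,:2].astype(np.float32); print(m.sum(),cv2.minAreaRect(p))
E
```

```text
top 378 c [ 0.4998 -0.2438] yaw 5.314502117570789 -0.06584157885948227 0.06791078447862028 -0.011294650710595808 0.011456586695848765
cap c [ 0.4231 -0.25  ] -0.08858207532049944 -0.06419389069349983 0.0008833775081153895
tip [ 0.5674 -0.2375]
depth c [ 0.4988 -0.242   0.0488] 0.0674594939588085 0.05638410960623275
scene 214 c [ 0.5028 -0.2458] yaw 6.656747247922377 -0.0764310926751963 0.06973882898283369 -0.016911623328661144 0.017786146794862755
cap c [ 0.4327 -0.2249] -0.10013821928744603 -0.0199981529752566 0.0288874095426012
tip [ 0.5721 -0.2377]
depth c [ 0.5075 -0.2377  0.0465] 0.06947526996129366 0.05790972697769578
2030 ((0.5081146955490112, -0.19836550951004028), (0.14737048745155334, 0.16764265298843384), 5.381431579589844)
```

```bash
cat >> h.py <<'E'
from scipy.spatial.transform import Rotation as Ro
def tcp():
    s=manip.get_state(); R=Ro.from_quat(s["tcp_rot"]); M=R.as_matrix()
    return s,R,M
def need(yaw_deg):
    # rotvec to tool-down with jaw axis perpendicular to heading yaw
    s,R,M=tcp(); y=np.radians(yaw_deg); n=np.array([-np.sin(y),np.cos(y),0])
    out=[]
    for sg in (1,-1):
        z=n*sg; x=np.array([0,0,-1.]); T=np.stack([x,np.cross(z,x),z],1)
        out.append((Ro.from_matrix(T)*R.inv()).as_rotvec())
    return min(out,key=np.linalg.norm), out
E
python3 - <<'E'
from h import *
np.set_printoptions(precision=4,suppress=True)
s,R,M=tcp(); print(M); print(need(5.35)); print(s["joints"],s["eef_pos"])
E
```

```text
[[ 0.      0.9608  0.2771]
 [-0.0001  0.2771 -0.9608]
 [-1.     -0.      0.0001]]
(array([ 0.0001,  0.    , -0.1874]), [array([-0.    ,  0.0001,  2.9542]), array([ 0.0001,  0.    , -0.1874])])
[-1.436   0.342   1.5241 -0.      1.2754 -0.146 ] [ 0.1455 -0.5045  0.2457]
```

Emit:
move_arm([
  {"claw": 0.0918,"slide": [0.0255,0.018,0],"rot": [0,0,-0.0187]},
  {"claw": 0.0918,"slide": [0.0255,0.018,0],"rot": [0,0,-0.0187]},
  {"claw": 0.0918,"slide": [0.0255,0.018,0],"rot": [0,0,-0.0187]},
  {"claw": 0.0918,"slide": [0.0255,0.018,0],"rot": [0,0,-0.0187]},
  {"claw": 0.0918,"slide": [0.0255,0.018,0],"rot": [0,0,-0.0187]},
  {"claw": 0.0918,"slide": [0.0255,0.018,0],"rot": [0,0,-0.0187]},
  {"claw": 0.0918,"slide": [0.0255,0.018,0],"rot": [0,0,-0.0187]},
  {"claw": 0.0918,"slide": [0.0255,0.018,0],"rot": [0,0,-0.0187]},
  {"claw": 0.0918,"slide": [0.0255,0.018,0],"rot": [0,0,-0.0187]},
  {"claw": 0.0918,"slide": [0.0255,0.018,0],"rot": [0,0,-0.0187]},
], newtons=40)

```text
time_s: 3.53
eef_pos: [0.4016, -0.3234, 0.2458]
tcp_rot: [0.476, 0.523, -0.476, 0.523]
wrist_force: [-0.1, -0.3, 0.0]
gripper_width: 0.0915
```

Emit:
move_arm([
  {"claw": 0.0918,"slide": [0.0221,0.0161,0],"rot": [0,0,0]},
  {"claw": 0.0918,"slide": [0.0221,0.0161,0],"rot": [0,0,0]},
  {"claw": 0.0918,"slide": [0.0221,0.0161,0],"rot": [0,0,0]},
  {"claw": 0.0918,"slide": [0.0221,0.0161,0],"rot": [0,0,0]},
  {"claw": 0.0918,"slide": [0.0221,0.0161,0],"rot": [0,0,0]},
  {"claw": 0.0918,"slide": [0,0,-0.03],"rot": [0,0,0]},
  {"claw": 0.0918,"slide": [0,0,-0.03],"rot": [0,0,0]},
  {"claw": 0.0918,"slide": [0,0,-0.03],"rot": [0,0,0]},
  {"claw": 0.0918,"slide": [0,0,-0.02],"rot": [0,0,0]},
  {"claw": 0.0918,"slide": [0,0,0],"rot": [0,0,0]},
])

```text
time_s: 4.37
eef_pos: [0.5088, -0.2424, 0.1313]
tcp_rot: [0.475, 0.526, -0.476, 0.52]
wrist_force: [-0.3, -0.1, -0.9]
gripper_width: 0.092
```

```bash
python3 - <<'E'
from h import *
np.set_printoptions(precision=4,suppress=True)
s,R,M=tcp(); print(s["time_s"],s["eef_pos"],s["joints"],need(5.35)[0],s["wrist_force"])
for n,b in [("top",(150,250,290,400)),("scene",(100,200,180,300))]:
    f=manip.grab_frame(n); np.save(n+"1.npy",f,allow_pickle=True)
    print(n,proj(f,s["eef_pos"]),proj(f,s["eef_pos"]+M[:,0]*.019))
    im=cv2.cvtColor(f["color"],cv2.COLOR_RGB2BGR)[b[0]:b[1],b[2]:b[3]]
    cv2.imwrite("pics/%s1.png"%n,cv2.resize(im,None,fx=5.5,fy=5.5,interpolation=cv2.INTER_CUBIC))
E
```

```text
4.3667 [ 0.5088 -0.2424  0.1313] [-0.5805  0.5284  1.5648 -0.0001  1.0571  0.8964] [-0.0046 -0.0073 -0.0006] [-0.3036 -0.0825 -0.8814]
top [351.4136 200.5698] [349.8282 201.5022]
scene [230.5507 148.2583] [230.8715 153.0602]
```

View pics/top1.png

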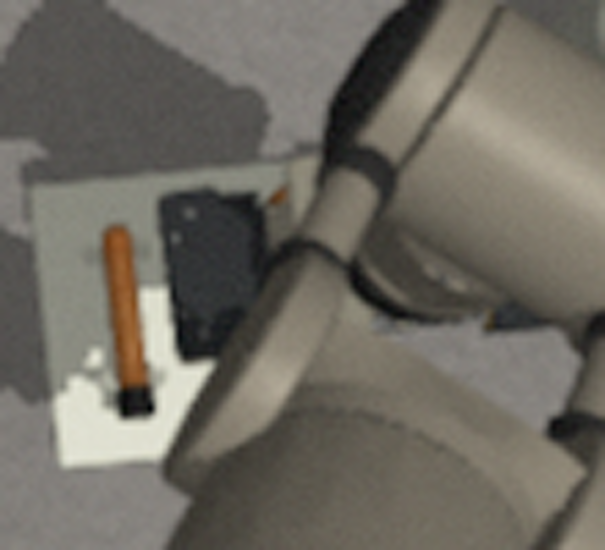

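View pics/scene1.png

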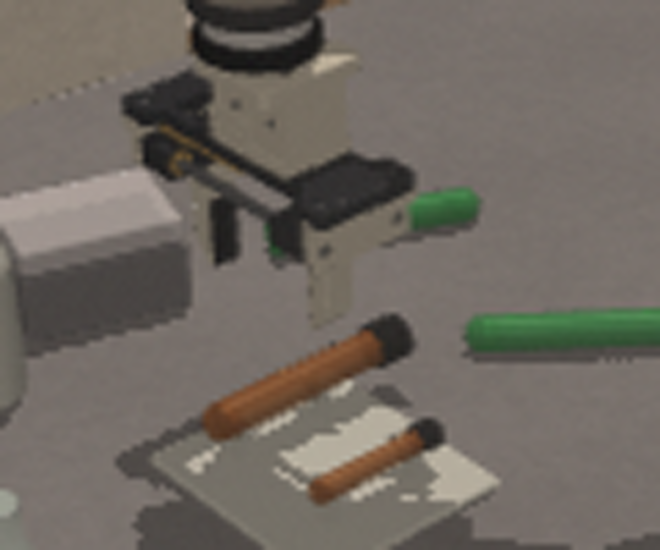

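```bash
python3 - <<'E'
from h import *
np.set_printoptions(precision=4,suppress=True)
s,R,M=tcp(); print(s["time_s"],s["eef_pos"],need(5.35)[0])
for n in ["scene","top"]:
    f=np.load(n+"1.npy",allow_pickle=True).item(); X=cloud(f)
    T=(X-s["eef_pos"])@M
    for nm,m in (("finger",(np.abs(T[...,0])<.018)&(np.abs(T[...,2])<.085)&(np.abs(T[...,1])<.04)),("body",(T[...,0]<-.02)&(T[...,0]>-.12)&(np.abs(T[...,2])<.11)&(np.abs(T[...,1])<.06))):
        p=T[m]; print(n,nm,len(p))
        if len(p): print(np.percentile(p,[0,2,25,50,75,98,100],axis=0))
E
```

```text
4.4667 [ 0.511  -0.244   0.1358] [-0.0004 -0.0007 -0.0004]
scene finger 128
[[-0.0178 -0.0096 -0.064 ]
 [-0.0173 -0.008  -0.0638]
 [-0.0104  0.0004 -0.0598]
 [-0.0025  0.0086  0.0449]
 [ 0.0063  0.0117  0.0488]
 [ 0.0164  0.0135  0.0633]
 [ 0.0176  0.0136  0.0646]]
scene body 1030
[[-0.1198 -0.0384 -0.098 ]
 [-0.1164 -0.0295 -0.094 ]
 [-0.0885  0.001  -0.0798]
 [-0.0844  0.0223 -0.0464]
 [-0.0631  0.0285  0.0453]
 [-0.0288  0.0389  0.0886]
 [-0.0202  0.0406  0.0959]]
top finger 0
top body 594
[[-0.1186 -0.0392 -0.0973]
 [-0.1007 -0.0385 -0.0966]
 [-0.085  -0.0222 -0.0867]
 [-0.0835 -0.0012 -0.0755]
 [-0.0818  0.015  -0.0598]
 [-0.0561  0.032   0.0589]
 [-0.0443  0.0342  0.07  ]]
```

Emit:
move_arm([
  {"claw": 0.07,"slide": [0,0,-0.018],"rot": [0,0,0]},
  {"claw": 0.06,"slide": [0,0,-0.018],"rot": [0,0,0]},
  {"claw": 0.05,"slide": [0,0,-0.018],"rot": [0,0,0]},
  {"claw": 0.05,"slide": [0,0,-0.018],"rot": [0,0,0]},
  {"claw": 0.05,"slide": [0,0,-0.014],"rot": [0,0,0]},
  {"claw": 0.05,"slide": [0,0,-0.0098],"rot": [0,0,0]},
  {"claw": 0.05,"slide": [0,0,0],"rot": [0,0,0]},
  {"claw": 0.04,"slide": [0,0,0],"rot": [0,0,0]},
  {"claw": 0.02,"slide": [0,0,0],"rot": [0,0,0]},
  {"claw": 0.015,"slide": [0,0,0],"rot": [0,0,0]},
], newtons=6)

```text
time_s: 5.3
eef_pos: [0.5118, -0.2445, 0.0413]
tcp_rot: [0.476, 0.522, -0.476, 0.524]
wrist_force: [0.1, -0.7, 0.5]
gripper_width: 0.0345
```

Emit:
move_arm([
  {"claw": 0.01,"slide": [0,0,0],"rot": [0,0,0]},
  {"claw": 0.01,"slide": [0,0,0],"rot": [0,0,0]},
  {"claw": 0.01,"slide": [0,0,0],"rot": [0,0,0]},
  {"claw": 0.01,"slide": [0,0,0],"rot": [0,0,0]},
  {"claw": 0.01,"slide": [0,0,0],"rot": [0,0,0]},
  {"claw": 0.01,"slide": [0,0,0],"rot": [0,0,0]},
  {"claw": 0.01,"slide": [0,0,0],"rot": [0,0,0]},
  {"claw": 0.01,"slide": [0,0,0],"rot": [0,0,0]},
  {"claw": 0.01,"slide": [0,0,0],"rot": [0,0,0]},
  {"claw": 0.01,"slide": [0,0,0],"rot": [0,0,0]},
])

```text
time_s: 6.13
eef_pos: [0.5113, -0.2425, 0.0408]
tcp_rot: [0.477, 0.523, -0.475, 0.523]
wrist_force: [-0.1, 6.6, 4.4]
gripper_width: 0.0247
```

```bash
python3 - <<'E'
from h import *
np.set_printoptions(precision=4,suppress=True)
s,R,M=tcp(); print(s)
f=manip.grab_frame("scene"); np.save("scene2.npy",f,allow_pickle=True); b=(130,210,190,290)
im=cv2.cvtColor(f["color"],cv2.COLOR_RGB2BGR)[b[0]:b[1],b[2]:b[3]]
cv2.imwrite("pics/scene2.png",cv2.resize(im,None,fx=6,fy=6,interpolation=cv2.INTER_CUBIC))
E
```

```text
{'time_s': 6.1333, 'joints': array([-0.5792,  0.6509,  1.642 ,  0.0022,  0.8493,  0.8964]), 'qvel': array([-0.    ,  0.0001, -0.0001, -0.0007,  0.001 , -0.0007]), 'joint_torque': array([ -3.6239, -49.5706, -18.5487,  -1.3708,  -1.0153,  -0.0492]), 'eef_pos': array([ 0.5113, -0.2425,  0.0408]), 'tcp_rot': array([ 0.4766,  0.5231, -0.4755,  0.5226]), 'wrist_force': array([-0.1481,  6.5724,  4.4376]), 'moment': array([ 1.1227, -0.0904, -0.0488]), 'gripper_width': 0.02467413539637938}
```

Emit:
move_arm([
  {"claw": 0.01,"slide": [0,0.0008,0.0004],"rot": [0,0,0]},
  {"claw": 0.01,"slide": [0,0.0007,0.0004],"rot": [0,0,0]},
  {"claw": 0.01,"slide": [0,0,0],"rot": [0,0,0]},
  {"claw": 0.01,"slide": [0,0,0],"rot": [0,0,0]},
  {"claw": 0.01,"slide": [0,0,0],"rot": [0,0,0]},
  {"claw": 0.01,"slide": [0,0,0],"rot": [0,0,0]},
  {"claw": 0.01,"slide": [0,0,0],"rot": [0,0,0]},
  {"claw": 0.01,"slide": [0,0,0],"rot": [0,0,0]},
  {"claw": 0.01,"slide": [0,0,0],"rot": [0,0,0]},
  {"claw": 0.01,"slide": [0,0,0],"rot": [0,0,0]},
], newtons=30)

```text
time_s: 7.02
eef_pos: [0.5111, -0.2425, 0.0409]
tcp_rot: [0.476, 0.523, -0.476, 0.523]
wrist_force: [-0.1, 1.5, 4.0]
gripper_width: 0.0242
```

View pics/scene2.png

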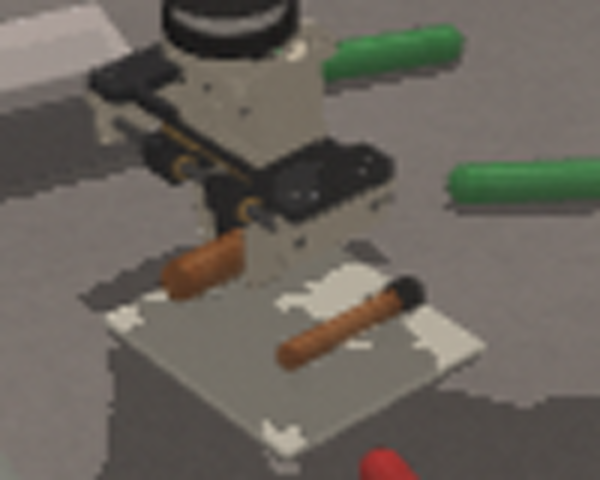

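Emit:
move_arm([
  {"claw": 0.01,"slide": [0,0,0.003],"rot": [0,0,0]},
  {"claw": 0.01,"slide": [0,0,0.008],"rot": [0,0,0]},
  {"claw": 0.01,"slide": [0,0,0.015],"rot": [0,0,0]},
  {"claw": 0.01,"slide": [0,0,0.02],"rot": [0,0,0]},
  {"claw": 0.01,"slide": [0,0,0.022],"rot": [0,0,0]},
  {"claw": 0.01,"slide": [0,0,0.022],"rot": [0,0,0]},
  {"claw": 0.01,"slide": [0,0,0.022],"rot": [0,0,0]},
  {"claw": 0.01,"slide": [0,0,0.018],"rot": [0,0,0]},
  {"claw": 0.01,"slide": [0,0,0.01],"rot": [0,0,0]},
  {"claw": 0.01,"slide": [0,0,0],"rot": [0,0,0]},
], newtons=40)

```text
time_s: 7.85
eef_pos: [0.5119, -0.2431, 0.1833]
tcp_rot: [0.476, 0.521, -0.476, 0.525]
wrist_force: [0.4, -0.2, -1.4]
gripper_width: 0.024
```

```bash
python3 - <<'E'
from h import *
np.set_printoptions(precision=4,suppress=True)
s,R,M=tcp(); print(s["eef_pos"],s["wrist_force"],s["moment"],need(5.35)[0])
f=manip.grab_frame("scene"); np.save("scene3.npy",f,allow_pickle=True); b=(90,210,180,310)
im=cv2.cvtColor(f["color"],cv2.COLOR_RGB2BGR)[b[0]:b[1],b[2]:b[3]]
cv2.imwrite("pics/scene3.png",cv2.resize(im,None,fx=5,fy=5,interpolation=cv2.INTER_CUBIC))
X=cloud(f); T=(X-s["eef_pos"])@M
hsv=cv2.cvtColor(f["color"],cv2.COLOR_RGB2HSV)
am=(hsv[...,0]<20)&(hsv[...,1]>110)&(np.abs(T[...,0])<.03)&(np.abs(T[...,2])<.03)&(np.abs(T[...,1])<.12)
p=T[am]; print(len(p)); print(np.percentile(p,[0,5,50,95,100],axis=0))
E
```

```text
[ 0.5119 -0.2431  0.1833] [ 0.3983 -0.1501 -1.4011] [ 0.0551 -0.0306 -0.0019] [ 0.0028  0.0039 -0.0004]
107
[[-0.0133  0.0055 -0.0139]
 [-0.0119  0.0114 -0.0115]
 [-0.0052  0.0368 -0.0057]
 [ 0.0063  0.0582  0.0048]
 [ 0.0079  0.0609  0.0196]]
```

View pics/scene3.png

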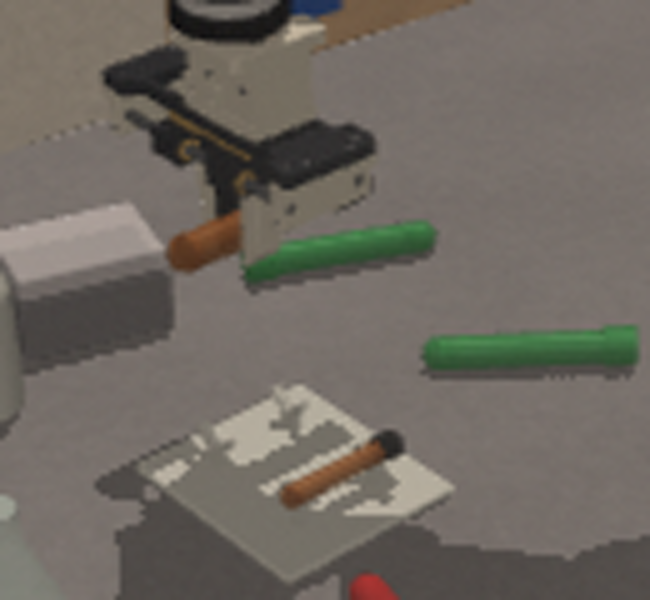

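Emit:
move_arm([
  {"claw": 0.01,"slide": [0.0026,0.012,0.001],"rot": [0,0,-0.006]},
  {"claw": 0.01,"slide": [0.0026,0.02,0],"rot": [0,0,-0.006]},
  {"claw": 0.01,"slide": [0.0026,0.025,0],"rot": [0,0,-0.006]},
  {"claw": 0.01,"slide": [0.0026,0.028,0],"rot": [0,0,-0.006]},
  {"claw": 0.01,"slide": [0.0026,0.028,0],"rot": [0,0,-0.006]},
  {"claw": 0.01,"slide": [0.0026,0.028,0],"rot": [0,0,-0.006]},
  {"claw": 0.01,"slide": [0.0026,0.028,0],"rot": [0,0,-0.006]},
  {"claw": 0.01,"slide": [0.0026,0.028,0],"rot": [0,0,-0.006]},
  {"claw": 0.01,"slide": [0.0026,0.028,0],"rot": [0,0,-0.006]},
  {"claw": 0.01,"slide": [0.0026,0.028,0],"rot": [0,0,-0.006]},
])

```text
time_s: 8.73
eef_pos: [0.5361, 0.0119, 0.18]
tcp_rot: [0.491, 0.509, -0.492, 0.507]
wrist_force: [0.8, 0.3, -1.2]
gripper_width: 0.0242
```

Emit:
move_arm([
  {"claw": 0.01,"slide": [0.0026,0.028,0],"rot": [0,0,-0.006]},
  {"claw": 0.01,"slide": [0.0026,0.028,0],"rot": [0,0,-0.006]},
  {"claw": 0.01,"slide": [0.0026,0.028,0],"rot": [0,0,-0.006]},
  {"claw": 0.01,"slide": [0.0026,0.028,0],"rot": [0,0,-0.006]},
  {"claw": 0.01,"slide": [0.0026,0.028,0],"rot": [0,0,-0.006]},
  {"claw": 0.01,"slide": [0.0026,0.025,0],"rot": [0,0,-0.006]},
  {"claw": 0.01,"slide": [0.0026,0.02,0],"rot": [0,0,-0.006]},
  {"claw": 0.01,"slide": [0.0026,0.0125,0],"rot": [0,0,-0.006]},
  {"claw": 0.01,"slide": [0.0026,0.009,0],"rot": [0,0,-0.006]},
  {"claw": 0.01,"slide": [0.0026,0,0],"rot": [0,0,-0.004]},
])

```text
time_s: 9.57
eef_pos: [0.5624, 0.2184, 0.1801]
tcp_rot: [-0.505, -0.495, 0.506, -0.494]
wrist_force: [-0.4, -0.1, -0.7]
gripper_width: 0.024
```

```bash
cat > look.py <<'E'
import sys
from h import *
np.set_printoptions(precision=4,suppress=True)
tag=sys.argv[1]; 
for n,b,k in [("top",(135,235,130,230),5.5),("scene",(185,275,250,370),6)]:
    f=manip.grab_frame(n); np.save("%s_%s.npy"%(n,tag),f,allow_pickle=True)
    s,R,M=tcp()
    im=cv2.cvtColor(f["color"],cv2.COLOR_RGB2BGR)[b[0]:b[1],b[2]:b[3]]
    cv2.imwrite("pics/%s_%s.png"%(n,tag),cv2.resize(im,None,fx=k,fy=k,interpolation=cv2.INTER_CUBIC))
    X=cloud(f); T=(X-s["eef_pos"])@M
    hsv=cv2.cvtColor(f["color"],cv2.COLOR_RGB2HSV)
    am=(hsv[...,0]<20)&(hsv[...,1]>110)&(np.abs(T[...,0])<.03)&(np.abs(T[...,2])<.03)&(np.abs(T[...,1])<.12)
    p=T[am]; print(n,len(p)); 
    if len(p): print(np.percentile(p,[0,5,50,95,100],axis=0)); w=X[am]; i=w[:,0]>np.nanmax(w[:,0])-.01; print("tip w",w[:,0].max(),w[i].mean(0), "axis angle", )
    m=(X[...,2]>.11)&(X[...,2]<.14)&(X[...,0]>.622)&(X[...,0]<.67)&(X[...,1]>.18)&(X[...,1]<.25)&~am
    if m.sum()>20: q=X[m]; print("hood",len(q),np.percentile(q,[0,2,50,98,100],axis=0))
print(s["time_s"],s["eef_pos"],s["wrist_force"],s["moment"],"rot to -1.4:",need(-1.4)[0],s["gripper_width"])
E
python3 look.py a
```

```text
top 0
hood 92 [[0.6248 0.1965 0.112 ]
 [0.6256 0.1968 0.1127]
 [0.6388 0.2052 0.1277]
 [0.6531 0.2157 0.1322]
 [0.6533 0.2161 0.1338]]
scene 182
[[-0.0124  0.0063 -0.0131]
 [-0.0109  0.0113 -0.0116]
 [-0.0072  0.0364 -0.0053]
 [ 0.0028  0.0582  0.006 ]
 [ 0.0074  0.0603  0.0126]]
tip w 0.6233935867772186 [0.6185 0.2186 0.1845] axis angle
hood 213 [[0.6272 0.1918 0.1103]
 [0.6294 0.1949 0.111 ]
 [0.6476 0.2178 0.1276]
 [0.658  0.2327 0.1311]
 [0.6594 0.2338 0.1318]]
9.6667 [0.563  0.2165 0.1807] [-0.8536 -0.0321 -0.1728] [-0.0245  0.068  -0.0365] rot to -1.4: [ 0.0009 -0.0014 -0.0002] 0.024282058214826728
```

View pics/scene_a.png

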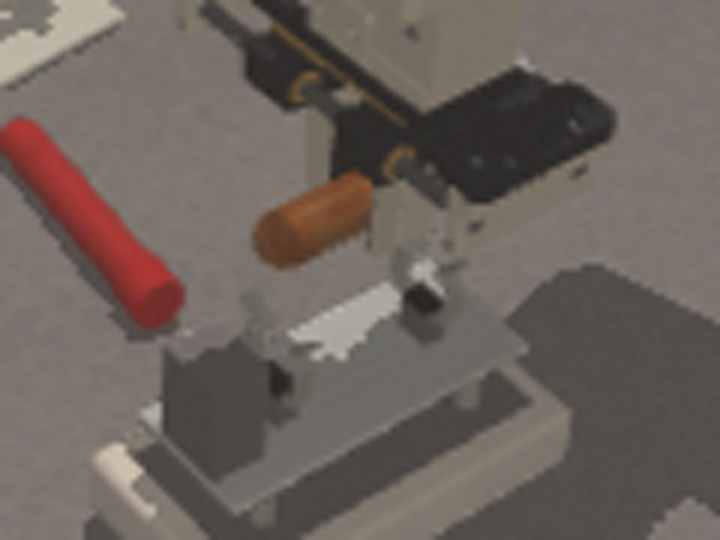

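```bash
python3 - <<'E'
from h import *
np.set_printoptions(precision=4,suppress=True)
s,R,M=tcp(); print(s["eef_pos"])
f=np.load("scene_a.npy",allow_pickle=True).item(); X=cloud(f); T=(X-s["eef_pos"])@M
# slope of tube: top ridge in tool frame
hsv=cv2.cvtColor(f["color"],cv2.COLOR_RGB2HSV)
am=(hsv[...,0]<20)&(hsv[...,1]>110)&(np.abs(T[...,0])<.03)&(np.abs(T[...,2])<.03)&(np.abs(T[...,1])<.12)
p=T[am]
from scipy.optimize import least_squares
p=p[(p[:,1]<.045)]
def res(a):
    # axis: point (a0,y,a1) + slope
    dx=p[:,0]-(a[0]+a[2]*p[:,1]); dz=p[:,2]-(a[1]+a[3]*p[:,1]); return np.hypot(dx,dz)-.0125
r=least_squares(res,[0,0,0,0],loss="soft_l1",f_scale=.002); print(len(p),r.x,np.sqrt(np.mean(r.fun**2)), "pitch deg",np.degrees(r.x[2]))
# compare clips/hood in scene, same frame bias; lateral line at hood
for n in ["scene"]:
    z=X[...,2]
    q=X[(z>.112)&(z<.140)&(X[...,0]>.59)&(X[...,0]<.622)&(X[...,1]>.18)&(X[...,1]<.25)&~am]; print(len(q),q.min(0),q.max(0))
E
```

```text
[0.563  0.2165 0.1807]
120 [ 0.0027  0.0008 -0.0205 -0.001 ] 0.0012130662786712769 pitch deg -1.1727405959591233
56 [0.6023 0.1903 0.1122] [0.6164 0.2355 0.1323]
```

Emit:
move_arm([
  {"claw": 0.01,"slide": [0,0.0005,-0.006],"rot": [0,0,0]},
  {"claw": 0.01,"slide": [0,0,-0.008],"rot": [0,0,0]},
  {"claw": 0.01,"slide": [0,0,-0.008],"rot": [0,0,0]},
  {"claw": 0.01,"slide": [0,0,-0.008],"rot": [0,0,0]},
  {"claw": 0.01,"slide": [0,0,-0.007],"rot": [0,0,0]},
  {"claw": 0.01,"slide": [0,0,-0.005],"rot": [0,0,0]},
  {"claw": 0.01,"slide": [0,0,-0.003],"rot": [0,0,0]},
  {"claw": 0.01,"slide": [0,0,0],"rot": [0,0,0]},
  {"claw": 0.01,"slide": [0,0,0],"rot": [0,0,0]},
  {"claw": 0.01,"slide": [0,0,0],"rot": [0,0,0]},
])

```text
time_s: 10.5
eef_pos: [0.5633, 0.2177, 0.1371]
tcp_rot: [0.506, 0.494, -0.506, 0.494]
wrist_force: [0.2, -0.4, -1.1]
gripper_width: 0.0237
```

```bash
python3 look.py b
```

```text
top 0
hood 43 [[0.6252 0.1969 0.1105]
 [0.6259 0.1969 0.1108]
 [0.6398 0.1981 0.1265]
 [0.6528 0.2035 0.1326]
 [0.653  0.2057 0.1327]]
scene 168
[[-0.0129  0.0077 -0.0135]
 [-0.0115  0.012  -0.0105]
 [-0.0072  0.0377 -0.0042]
 [ 0.0029  0.0587  0.0063]
 [ 0.0068  0.0603  0.0092]]
tip w 0.6234428088940929 [0.6184 0.2186 0.1404] axis angle
hood 208 [[0.6285 0.1938 0.1101]
 [0.6293 0.1957 0.1104]
 [0.6479 0.2172 0.1277]
 [0.6582 0.2329 0.1313]
 [0.6597 0.2339 0.1327]]
10.6 [0.5633 0.2177 0.1372] [-0.2598  0.3231 -0.7973] [ 0.037  -0.0078 -0.0106] rot to -1.4: [-0.0001  0.0009 -0.0003] 0.02396854167158773
```

View pics/scene_b.png

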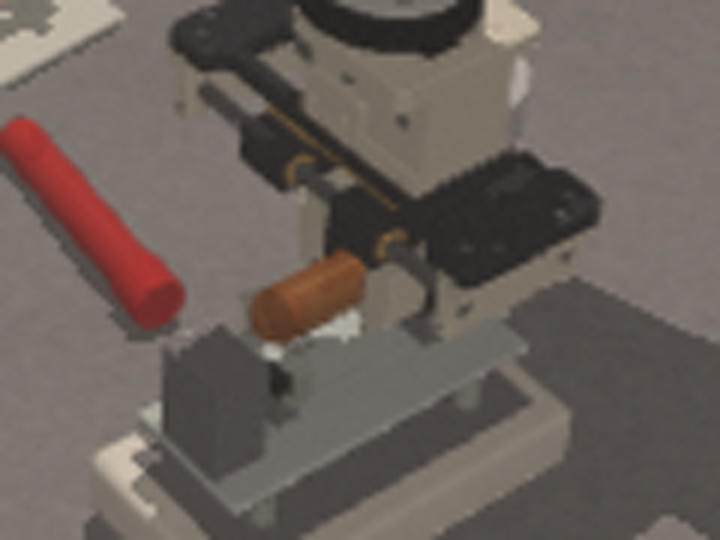

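View pics/top_b.png

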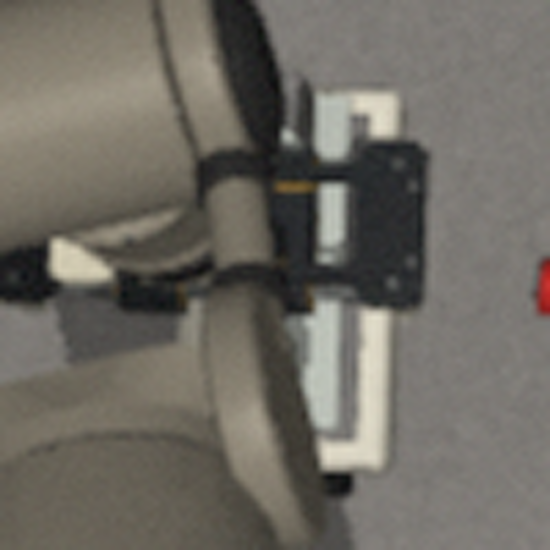

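Emit:
move_arm([
  {"claw": 0.01,"slide": [0,-0.0005,-0.002],"rot": [0,0,0]},
  {"claw": 0.01,"slide": [0,0,-0.002],"rot": [0,0,0]},
  {"claw": 0.01,"slide": [0,0,-0.002],"rot": [0,0,0]},
  {"claw": 0.01,"slide": [0,0,-0.002],"rot": [0,0,0]},
  {"claw": 0.01,"slide": [0,0,-0.002],"rot": [0,0,0]},
  {"claw": 0.01,"slide": [0,0,-0.002],"rot": [0,0,0]},
  {"claw": 0.01,"slide": [0,0,-0.002],"rot": [0,0,0]},
  {"claw": 0.01,"slide": [0,0,-0.001],"rot": [0,0,0]},
  {"claw": 0.01,"slide": [0,0,0],"rot": [0,0,0]},
  {"claw": 0.01,"slide": [0,0,0],"rot": [0,0,0]},
])

```text
time_s: 11.43
eef_pos: [0.5632, 0.2169, 0.122]
tcp_rot: [0.506, 0.494, -0.506, 0.494]
wrist_force: [-0.4, -3.4, 4.1]
gripper_width: 0.0241
```

Emit:
move_arm([
  {"claw": 0.01,"slide": [0,-0.0005,-0.0005],"rot": [0,0,0]},
  {"claw": 0.01,"slide": [0,-0.0005,-0.0015],"rot": [0,0,0]},
  {"claw": 0.01,"slide": [0,0,-0.0015],"rot": [0,0,0]},
  {"claw": 0.01,"slide": [0,0,-0.0015],"rot": [0,0,0]},
  {"claw": 0.01,"slide": [0,0,-0.001],"rot": [0,0,0]},
  {"claw": 0.01,"slide": [0,0,0],"rot": [0,0,0]},
  {"claw": 0.01,"slide": [0,0,0],"rot": [0,0,0]},
  {"claw": 0.01,"slide": [0,0,0],"rot": [0,0,0]},
  {"claw": 0.01,"slide": [0,0,0],"rot": [0,0,0]},
  {"claw": 0.01,"slide": [0,0,0],"rot": [0,0,0]},
])

```text
time_s: 12.27
eef_pos: [0.5632, 0.2167, 0.1164]
tcp_rot: [0.507, 0.494, -0.505, 0.494]
wrist_force: [-0.7, -0.7, 7.3]
gripper_width: 0.0241
```

```bash
python3 look.py c
```

```text
top 0
scene 166
[[-0.0127  0.0062 -0.0118]
 [-0.0114  0.0113 -0.0108]
 [-0.0071  0.0367 -0.004 ]
 [ 0.0016  0.0579  0.0067]
 [ 0.0066  0.0604  0.0135]]
tip w 0.6236342722437083 [0.6186 0.2177 0.1199] axis angle
hood 138 [[0.6228 0.1931 0.1101]
 [0.6284 0.1944 0.1108]
 [0.6433 0.2151 0.1133]
 [0.657  0.2323 0.1166]
 [0.6578 0.2329 0.1171]]
12.3667 [0.5632 0.2167 0.1164] [-0.5074  0.3818  7.0468] [ 0.0521  0.2396 -0.0066] rot to -1.4: [-0.0011  0.0011 -0.0003] 0.023864514120316312
```

View pics/scene_c.png

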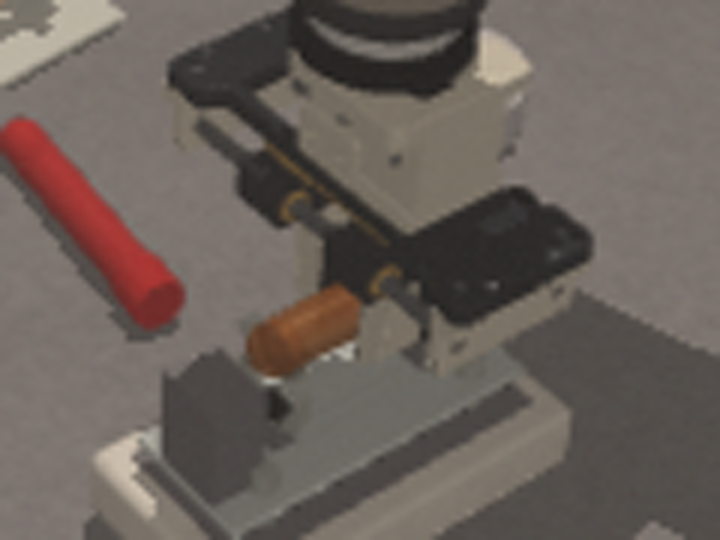

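Emit:
move_arm([
  {"claw": 0.01,"slide": [0,0,-0.001],"rot": [0,0,0]},
  {"claw": 0.01,"slide": [0,0,-0.001],"rot": [0,0,0]},
  {"claw": 0.01,"slide": [0,0,-0.001],"rot": [0,0,0]},
  {"claw": 0.01,"slide": [0,0,-0.001],"rot": [0,0,0]},
  {"claw": 0.01,"slide": [0,0,-0.001],"rot": [0,0,0]},
  {"claw": 0.01,"slide": [0,0,0],"rot": [0,0,0]},
  {"claw": 0.01,"slide": [0,0,0],"rot": [0,0,0]},
  {"claw": 0.01,"slide": [0,0,0],"rot": [0,0,0]},
  {"claw": 0.01,"slide": [0,0,0],"rot": [0,0,0]},
  {"claw": 0.01,"slide": [0,0,0],"rot": [0,0,0]},
])

```text
time_s: 13.2
eef_pos: [0.5633, 0.2167, 0.1117]
tcp_rot: [0.507, 0.494, -0.505, 0.494]
wrist_force: [-1.6, -0.5, 9.5]
gripper_width: 0.0244
```

Emit:
move_arm([
  {"claw": 0.01,"slide": [0,0,-0.001],"rot": [0,0,0]},
  {"claw": 0.01,"slide": [0,0,-0.001],"rot": [0,0,0]},
  {"claw": 0.01,"slide": [0,0,-0.001],"rot": [0,0,0]},
  {"claw": 0.01,"slide": [0,0,-0.0005],"rot": [0,0,0]},
  {"claw": 0.01,"slide": [0,0,0],"rot": [0,0,0]},
  {"claw": 0.01,"slide": [0,0,0],"rot": [0,0,0]},
  {"claw": 0.01,"slide": [0,0,0],"rot": [0,0,0]},
  {"claw": 0.01,"slide": [0,0,0],"rot": [0,0,0]},
  {"claw": 0.01,"slide": [0,0,0],"rot": [0,0,0]},
  {"claw": 0.01,"slide": [0,0,0],"rot": [0,0,0]},
])

```text
time_s: 14.03
eef_pos: [0.5633, 0.2168, 0.1085]
tcp_rot: [0.507, 0.494, -0.505, 0.494]
wrist_force: [-3.5, 0.0, 9.7]
gripper_width: 0.0238
```

```bash
python3 look.py d
```

```text
top 0
scene 165
[[-0.0127  0.0082 -0.0121]
 [-0.0114  0.0119 -0.0103]
 [-0.0069  0.037  -0.0039]
 [ 0.0027  0.0575  0.007 ]
 [ 0.008   0.0598  0.0152]]
tip w 0.6230930101020741 [0.6187 0.2167 0.1117] axis angle
14.1333 [0.5633 0.2167 0.1085] [-2.9469 -0.2997 10.3109] [-0.0411  0.4091 -0.042 ] rot to -1.4: [-0.0012  0.0016 -0.0003] 0.023996725039546005
```

View pics/scene_d.png

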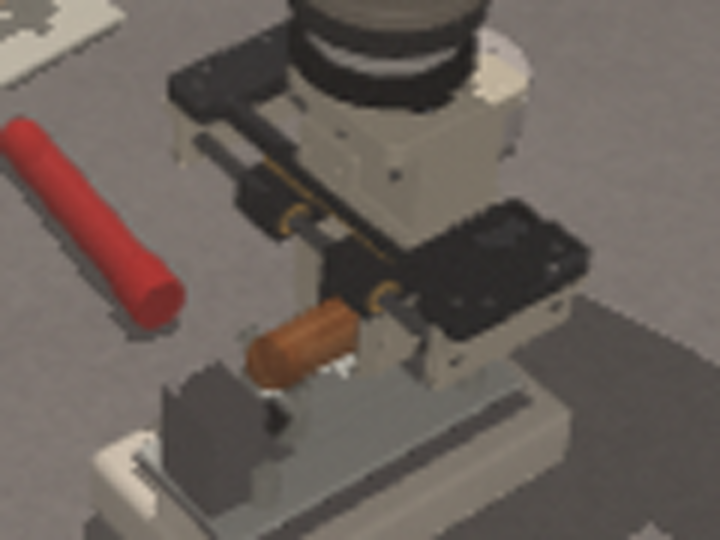

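Emit:
move_arm([
  {"claw": 0.01,"slide": [0,0,-0.001],"rot": [0,0,0]},
  {"claw": 0.01,"slide": [0,0,-0.001],"rot": [0,0,0]},
  {"claw": 0.01,"slide": [0,0,-0.001],"rot": [0,0,0]},
  {"claw": 0.01,"slide": [0,0,0],"rot": [0,0,0]},
  {"claw": 0.01,"slide": [0,0,0],"rot": [0,0,0]},
  {"claw": 0.01,"slide": [0,0,0],"rot": [0,0,0]},
  {"claw": 0.01,"slide": [0,0,0],"rot": [0,0,0]},
  {"claw": 0.01,"slide": [0,0,0],"rot": [0,0,0]},
  {"claw": 0.01,"slide": [0,0,0],"rot": [0,0,0]},
  {"claw": 0.01,"slide": [0,0,0],"rot": [0,0,0]},
])

```text
time_s: 14.97
eef_pos: [0.5636, 0.2168, 0.1058]
tcp_rot: [0.507, 0.494, -0.505, 0.494]
wrist_force: [-2.3, -0.6, 11.6]
gripper_width: 0.0238
```

```bash
sed -i 's/(X\[...,2\]>.11)&(X\[...,2\]<.14)/(X[...,2]>.09)\&(X[...,2]<.14)/' look.py; python3 look.py e; python3 - <<'E'
from h import *
X=cloud(np.load("scene_d.npy",allow_pickle=True).item())
m=(X[...,2]>.09)&(X[...,2]<.14)&(X[...,0]>.632)&(X[...,0]<.67)&(X[...,1]>.19)&(X[...,1]<.24); print("d",np.percentile(X[m][:,2],[50,80,95]))
X=cloud(np.load("scene_e.npy",allow_pickle=True).item())
m=(X[...,2]>.09)&(X[...,2]<.14)&(X[...,0]>.632)&(X[...,0]<.67)&(X[...,1]>.19)&(X[...,1]<.24); print("e",np.percentile(X[m][:,2],[50,80,95]))
E
```

```text
top 0
scene 163
[[-0.0135  0.0071 -0.0119]
 [-0.0114  0.0136 -0.0108]
 [-0.007   0.0381 -0.0041]
 [ 0.0022  0.0577  0.0076]
 [ 0.0072  0.0603  0.0099]]
tip w 0.6239275541887752 [0.6186 0.2177 0.109 ] axis angle
hood 180 [[0.6227 0.1943 0.0902]
 [0.629  0.1961 0.0908]
 [0.646  0.2176 0.1023]
 [0.6585 0.2328 0.1059]
 [0.6594 0.2345 0.1063]]
15.0667 [0.5636 0.2168 0.1057] [-2.4197  0.0266 12.005 ] [-0.0054  0.3871 -0.0386] rot to -1.4: [-0.0013  0.0024 -0.0004] 0.024019738739361734
d [0.10462706 0.10606766 0.10742991]
e [0.10219851 0.10386733 0.10532562]
```

View pics/scene_e.png

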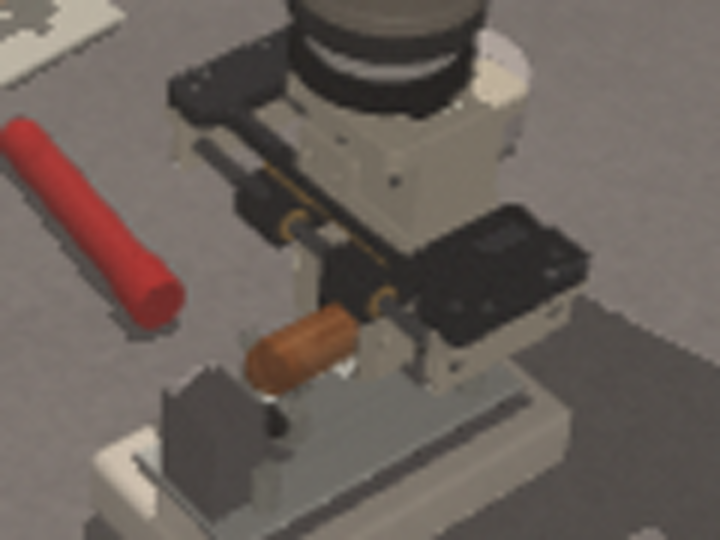

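Emit:
move_arm([
  {"claw": 0.01,"slide": [0,0,-0.0005],"rot": [0,0,0]},
  {"claw": 0.01,"slide": [0,0,-0.0005],"rot": [0,0,0]},
  {"claw": 0.01,"slide": [0,0,-0.0005],"rot": [0,0,0]},
  {"claw": 0.01,"slide": [0,0,0],"rot": [0,0,0]},
  {"claw": 0.01,"slide": [0,0,0],"rot": [0,0,0]},
  {"claw": 0.01,"slide": [0,0,0],"rot": [0,0,0]},
  {"claw": 0.01,"slide": [0,0,0],"rot": [0,0,0]},
  {"claw": 0.01,"slide": [0,0,0],"rot": [0,0,0]},
  {"claw": 0.01,"slide": [0,0,0],"rot": [0,0,0]},
  {"claw": 0.01,"slide": [0,0,0],"rot": [0,0,0]},
])

```text
time_s: 15.9
eef_pos: [0.5641, 0.2169, 0.1045]
tcp_rot: [0.507, 0.493, -0.505, 0.494]
wrist_force: [-1.2, -0.1, 11.3]
gripper_width: 0.0243
```

Emit:
move_arm([
  {"claw": 0.01,"slide": [0,0,-0.0005],"rot": [0,0,0]},
  {"claw": 0.01,"slide": [0,0,-0.0005],"rot": [0,0,0]},
  {"claw": 0.01,"slide": [0,0,-0.0005],"rot": [0,0,0]},
  {"claw": 0.01,"slide": [0,0,0],"rot": [0,0,0]},
  {"claw": 0.01,"slide": [0,0,0],"rot": [0,0,0]},
  {"claw": 0.01,"slide": [0,0,0],"rot": [0,0,0]},
  {"claw": 0.01,"slide": [0,0,0],"rot": [0,0,0]},
  {"claw": 0.01,"slide": [0,0,0],"rot": [0,0,0]},
  {"claw": 0.01,"slide": [0,0,0],"rot": [0,0,0]},
  {"claw": 0.01,"slide": [0,0,0],"rot": [0,0,0]},
])

```text
time_s: 16.73
eef_pos: [0.5638, 0.2167, 0.1015]
tcp_rot: [0.507, 0.494, -0.505, 0.494]
wrist_force: [3.5, 3.7, 3.9]
gripper_width: 0.0241
```

```bash
python3 look.py f1
```

```text
top 0
scene 119
[[-0.0133  0.0091 -0.0118]
 [-0.0119  0.0118 -0.0108]
 [-0.0082  0.0292 -0.0033]
 [ 0.0022  0.0544  0.008 ]
 [ 0.0074  0.0558  0.0128]]
tip w 0.6195589614278727 [0.6159 0.2179 0.1073] axis angle
hood 259 [[0.6289 0.1934 0.0905]
 [0.6299 0.1959 0.0921]
 [0.6483 0.22   0.117 ]
 [0.6582 0.2328 0.1222]
 [0.6604 0.2336 0.1248]]
16.8333 [0.5638 0.2166 0.1015] [4.3358 4.2983 5.5102] [ 0.5983 -0.6753  0.0168] rot to -1.4: [-0.001   0.0019 -0.0003] 0.02378355655985721
```

View pics/scene_f1.png

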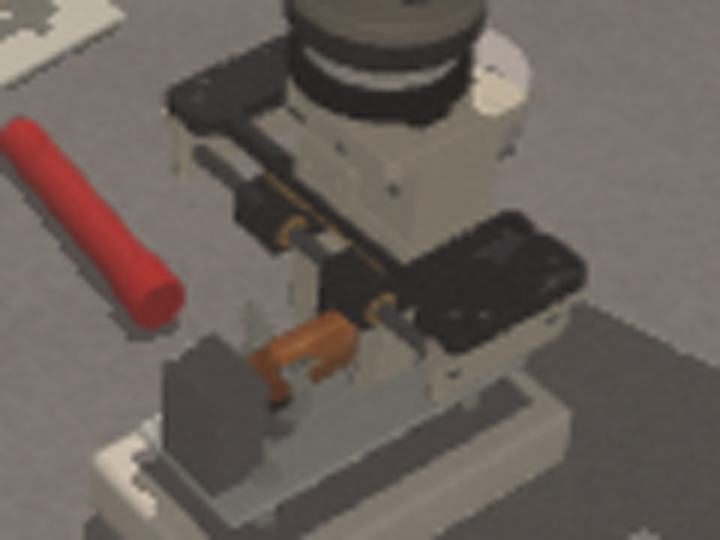

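```bash
cat > pitch.py <<'E'
import sys
from h import *
np.set_printoptions(precision=4,suppress=True)
from scipy.optimize import least_squares
s,R,M=tcp(); print(s["eef_pos"])
for tag in sys.argv[1:]:
    f=np.load("scene_%s.npy"%tag,allow_pickle=True).item(); X=cloud(f); T=(X-s["eef_pos"])@M
    hsv=cv2.cvtColor(f["color"],cv2.COLOR_RGB2HSV)
    am=(hsv[...,0]<20)&(hsv[...,1]>110)&(np.abs(T[...,0])<.05)&(np.abs(T[...,2])<.03)&(np.abs(T[...,1])<.12)
    p=T[am]; p=p[p[:,1]<.045]
    def res(a):
        dx=p[:,0]-(a[0]+a[2]*p[:,1]); dz=p[:,2]-(a[1]+a[3]*p[:,1]); return np.hypot(dx,dz)-.0125
    r=least_squares(res,[0,0,0,0],loss="soft_l1",f_scale=.002); print(tag,len(p),r.x,np.sqrt(np.mean(r.fun**2)),"pitch",np.degrees(r.x[2]),"yaw",np.degrees(r.x[3]))
E
python3 pitch.py f1 e; python3 - <<'E'
from h import *
np.set_printoptions(precision=4,suppress=True)
for t in ["0","e","f1"]:
    n="scene0.npy" if t=="0" else "scene_%s.npy"%t
    X=cloud(np.load(n,allow_pickle=True).item())
    # plate: fit plane
    m=(X[...,2]>.043)&(X[...,2]<.085)&(X[...,0]>.49)&(X[...,0]<.65)&(X[...,1]>.23)&(X[...,1]<.252)
    p=X[m]; 
    for k in range(3):
        A=np.c_[p[:,0]-.5649,np.ones(len(p))]; c,*_=np.linalg.lstsq(A,p[:,2],rcond=None); r=p[:,2]-A@c; p=p[np.abs(r)<.006]
    print(t,len(p),c)
E
```

```text
[0.5638 0.2166 0.1015]
f1 90 [ 0.0018  0.0019  0.0093 -0.0169] 0.001463245371129526 pitch 0.533679514402315 yaw -0.9674961264924972
e 106 [-0.0018  0.0017 -0.0079 -0.0155] 0.0014858702425354189 pitch -0.4540598223911079 yaw -0.8878065632982174
0 302 [0.002  0.0745]
e 268 [0.0304 0.0499]
f1 269 [0.0193 0.0656]
```

Emit:
move_arm([
  {"claw": 0.01,"slide": [0,0.0003,0.001],"rot": [0,0,0]},
  {"claw": 0.01,"slide": [0,0.0003,0.001],"rot": [0,0,0]},
  {"claw": 0.01,"slide": [0,0.0002,0.001],"rot": [0,0,0]},
  {"claw": 0.01,"slide": [0,0,0.001],"rot": [0,0,0]},
  {"claw": 0.01,"slide": [0,0,0.001],"rot": [0,0,0]},
  {"claw": 0.01,"slide": [0,0,0.001],"rot": [0,0,0]},
  {"claw": 0.01,"slide": [0,0,0],"rot": [0,0,0]},
  {"claw": 0.01,"slide": [0,0,0],"rot": [0,0,0]},
  {"claw": 0.01,"slide": [0,0,0],"rot": [0,0,0]},
  {"claw": 0.01,"slide": [0,0,0],"rot": [0,0,0]},
])

```text
time_s: 17.67
eef_pos: [0.5629, 0.2167, 0.1071]
tcp_rot: [-0.506, -0.494, 0.506, -0.494]
wrist_force: [5.1, 1.0, 1.6]
gripper_width: 0.0241
```

```bash
python3 look.py g; python3 pitch.py g
```

```text
top 0
hood 22 [[0.6273 0.1964 0.0955]
 [0.6284 0.1965 0.0957]
 [0.6442 0.1974 0.1099]
 [0.6537 0.1983 0.1266]
 [0.6539 0.1985 0.1272]]
scene 124
[[-0.0138  0.0088 -0.0127]
 [-0.012   0.0117 -0.0111]
 [-0.008   0.0304 -0.003 ]
 [ 0.0027  0.0555  0.0079]
 [ 0.0063  0.0568  0.0107]]
tip w 0.6197077080193186 [0.6159 0.2172 0.1126] axis angle
hood 293 [[0.6287 0.1937 0.0901]
 [0.6302 0.1958 0.0913]
 [0.6493 0.2203 0.1197]
 [0.658  0.2329 0.1277]
 [0.6588 0.2341 0.1284]]
17.7667 [0.5629 0.2167 0.1071] [4.7128 0.2458 1.353 ] [-0.0235 -0.7446 -0.0308] rot to -1.4: [ 0.0003 -0.0004 -0.0002] 0.02433066622677138
[0.5629 0.2167 0.1071]
g 91 [ 0.0022  0.0023 -0.004  -0.0259] 0.0015310820002214722 pitch -0.2318479533424004 yaw -1.484869794234369
```

View pics/scene_g.png

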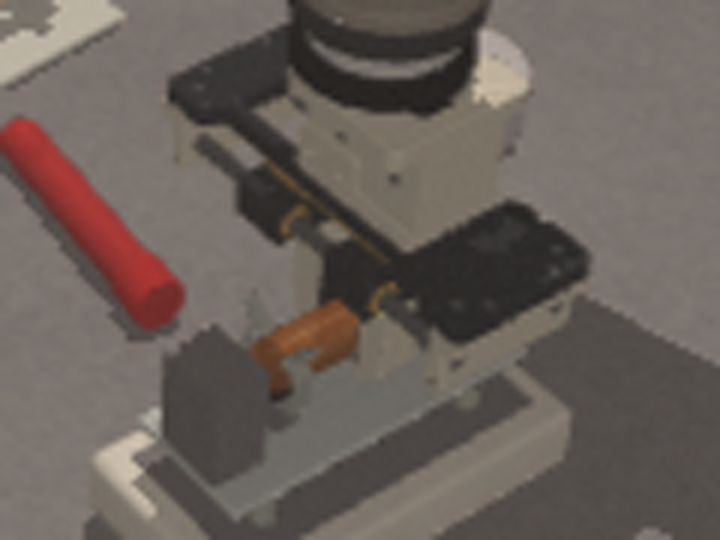

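Emit:
move_arm([
  {"claw": 0.01,"slide": [0.001,0,0.001],"rot": [0,0,0]},
  {"claw": 0.01,"slide": [0.001,0,0.0005],"rot": [0,0,0]},
  {"claw": 0.01,"slide": [0.001,0,0],"rot": [0,0,0]},
  {"claw": 0.001,"slide": [0.001,-0.0001,0],"rot": [0,0,0]},
  {"claw": 0.01,"slide": [0.001,0,0],"rot": [0,0,0]},
  {"claw": 0.01,"slide": [0.001,0,0],"rot": [0,0,0]},
  {"claw": 0.01,"slide": [0.001,0,0],"rot": [0,0,0]},
  {"claw": 0.01,"slide": [0.001,-0.0001,0],"rot": [0,0,0]},
  {"claw": 0.01,"slide": [0,0,0],"rot": [0,0,0]},
  {"claw": 0.01,"slide": [0,0,0],"rot": [0,0,0]},
])

```text
time_s: 18.6
eef_pos: [0.5705, 0.2166, 0.1084]
tcp_rot: [-0.506, -0.494, 0.506, -0.494]
wrist_force: [-5.1, -0.8, 0.5]
gripper_width: 0.0239
```

```bash
python3 look.py h1; python3 pitch.py h1
```

```text
top 0
scene 103
[[-0.0209  0.0088 -0.0187]
 [-0.0124  0.0113 -0.0105]
 [-0.0089  0.0282 -0.0033]
 [ 0.0034  0.0501  0.007 ]
 [ 0.0064  0.0524  0.0091]]
tip w 0.6230766020251222 [0.6176 0.2192 0.1143] axis angle
hood 293 [[0.6278 0.1938 0.0906]
 [0.6295 0.195  0.0922]
 [0.6497 0.2209 0.1208]
 [0.658  0.2331 0.1289]
 [0.6587 0.2335 0.1302]]
18.7 [0.5707 0.2166 0.1086] [-4.1092  0.2149  0.78  ] [ 0.0009  0.7906 -0.0222] rot to -1.4: [ 0.0003 -0.0009 -0.0003] 0.024108963485979896
[0.5707 0.2166 0.1086]
h1 82 [ 0.002   0.0017 -0.0028  0.0058] 0.00247120889343453 pitch -0.15798778241507966 yaw 0.33278245210618523
```

View pics/scene_h1.png

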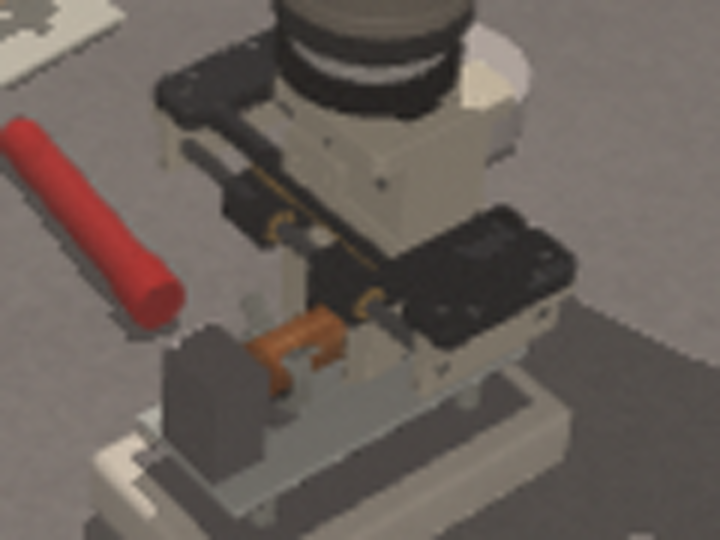

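Emit:
move_arm([
  {"claw": 0.01,"slide": [0.0006,0,0],"rot": [0,0,0]},
  {"claw": 0.01,"slide": [0.0006,0,0],"rot": [0,0,0]},
  {"claw": 0.01,"slide": [0.0006,-0.0001,0],"rot": [0,0,0]},
  {"claw": 0.01,"slide": [0.0006,0,0],"rot": [0,0,0]},
  {"claw": 0.01,"slide": [0.0006,0,0],"rot": [0,0,0]},
  {"claw": 0.01,"slide": [0.0006,0,0],"rot": [0,0,0]},
  {"claw": 0.01,"slide": [0.0006,0,0],"rot": [0,0,0]},
  {"claw": 0.01,"slide": [0.0006,-0.0001,0],"rot": [0,0,0]},
  {"claw": 0.01,"slide": [0.0006,0,0],"rot": [0,0,0]},
  {"claw": 0.01,"slide": [0.0006,0,0],"rot": [0,0,0]},
])

```text
time_s: 19.53
eef_pos: [0.5771, 0.2165, 0.1087]
tcp_rot: [-0.506, -0.494, 0.506, -0.494]
wrist_force: [-5.4, -0.4, 1.2]
gripper_width: 0.0238
```

Emit:
move_arm([
  {"claw": 0.01,"slide": [0.0003,0,0],"rot": [0,0,0]},
  {"claw": 0.01,"slide": [0.0003,0,0],"rot": [0,0,0]},
  {"claw": 0.01,"slide": [0.0003,0,0],"rot": [0,0,0]},
  {"claw": 0.01,"slide": [0.0003,0,0],"rot": [0,0,0]},
  {"claw": 0.01,"slide": [0.0003,0,0],"rot": [0,0,0]},
  {"claw": 0.01,"slide": [0.0003,0,0],"rot": [0,0,0]},
  {"claw": 0.01,"slide": [0.0003,0,0],"rot": [0,0,0]},
  {"claw": 0.01,"slide": [0.0003,0,0],"rot": [0,0,0]},
  {"claw": 0.01,"slide": [0.0003,0,0],"rot": [0,0,0]},
  {"claw": 0.01,"slide": [0.0003,0,0],"rot": [0,0,0]},
])

```text
time_s: 20.37
eef_pos: [0.58, 0.2164, 0.1087]
tcp_rot: [-0.506, -0.494, 0.506, -0.494]
wrist_force: [-4.4, -1.5, 0.8]
gripper_width: 0.0243
```

Emit:
move_arm([
  {"claw": 0.01,"slide": [0.0001,0,0],"rot": [0,0,0]},
  {"claw": 0.01,"slide": [0.0001,0,0],"rot": [0,0,0]},
  {"claw": 0.01,"slide": [0.0001,0,0],"rot": [0,0,0]},
  {"claw": 0.01,"slide": [0.0001,0,0],"rot": [0,0,0]},
  {"claw": 0.01,"slide": [0.0001,0,0],"rot": [0,0,0]},
  {"claw": 0.01,"slide": [0.0001,0,0],"rot": [0,0,0]},
  {"claw": 0.01,"slide": [0.0001,0,0],"rot": [0,0,0]},
  {"claw": 0.01,"slide": [0.0001,0,0],"rot": [0,0,0]},
  {"claw": 0.01,"slide": [0.0001,0,0],"rot": [0,0,0]},
  {"claw": 0.01,"slide": [0.0001,0,0],"rot": [0,0,0]},
])

```text
time_s: 21.2
eef_pos: [0.581, 0.2164, 0.1087]
tcp_rot: [-0.506, -0.494, 0.506, -0.494]
wrist_force: [-4.8, -0.5, 0.7]
gripper_width: 0.0241
```

Emit:
move_arm([
  {"claw": 0.01,"slide": [0.0001,0,0],"rot": [0,0,0]},
  {"claw": 0.01,"slide": [0.0001,0,0],"rot": [0,0,0]},
  {"claw": 0.01,"slide": [0.0001,0,0],"rot": [0,0,0]},
  {"claw": 0.01,"slide": [0.0001,0,0],"rot": [0,0,0]},
  {"claw": 0.01,"slide": [0.0001,0,0],"rot": [0,0,0]},
  {"claw": 0.01,"slide": [0.0001,0,0],"rot": [0,0,0]},
  {"claw": 0.01,"slide": [0.0001,0,0],"rot": [0,0,0]},
  {"claw": 0.01,"slide": [0.0001,0,0],"rot": [0,0,0]},
  {"claw": 0.01,"slide": [0.0001,0,0],"rot": [0,0,0]},
  {"claw": 0.01,"slide": [0.0001,0,0],"rot": [0,0,0]},
])

```text
time_s: 22.03
eef_pos: [0.5815, 0.2164, 0.1085]
tcp_rot: [-0.506, -0.494, 0.506, -0.494]
wrist_force: [-6.1, -1.5, 0.8]
gripper_width: 0.0237
```

Emit:
move_arm([
  {"claw": 0.01,"slide": [0.0001,0,0],"rot": [0,0,0]},
  {"claw": 0.01,"slide": [0.0001,0,0],"rot": [0,0,0]},
  {"claw": 0.01,"slide": [0.0001,0,0],"rot": [0,0,0]},
  {"claw": 0.01,"slide": [0.0001,0,0],"rot": [0,0,0]},
  {"claw": 0.01,"slide": [0.0001,0,0],"rot": [0,0,0]},
  {"claw": 0.01,"slide": [0.0001,0,0],"rot": [0,0,0]},
  {"claw": 0.01,"slide": [0.0001,0,0],"rot": [0,0,0]},
  {"claw": 0.01,"slide": [0.0001,0,0],"rot": [0,0,0]},
  {"claw": 0.01,"slide": [0.0001,0,0],"rot": [0,0,0]},
  {"claw": 0.01,"slide": [0.0001,0,0],"rot": [0,0,0]},
])

```text
time_s: 22.87
eef_pos: [0.5822, 0.2164, 0.1084]
tcp_rot: [-0.505, -0.494, 0.507, -0.494]
wrist_force: [-7.8, -1.7, 0.6]
gripper_width: 0.0238
```

```bash
python3 look.py i1
```

```text
top 0
scene 71
[[-0.0207  0.0089 -0.0184]
 [-0.0179  0.0113 -0.0112]
 [-0.009   0.0289 -0.0019]
 [ 0.0001  0.0434  0.0069]
 [ 0.0038  0.0479  0.0089]]
tip w 0.6305199128118719 [0.6245 0.2213 0.1194] axis angle
hood 294 [[0.6283 0.1928 0.0901]
 [0.6305 0.1958 0.0914]
 [0.6495 0.2202 0.1199]
 [0.6581 0.2329 0.129 ]
 [0.6584 0.2338 0.13  ]]
22.9667 [0.5822 0.2164 0.1084] [-6.6792 -1.834   0.7178] [-0.2132  1.097  -0.0271] rot to -1.4: [ 0.0005 -0.0021 -0.0003] 0.023879089505031325
```

View pics/scene_i1.png

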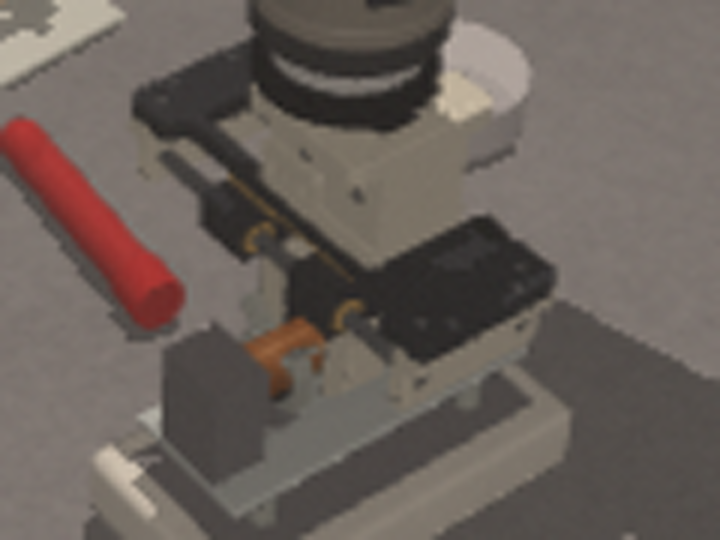

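Emit:
move_arm([
  {"claw": 0.01,"slide": [-0.0005,0,0.0002],"rot": [0,0,0]},
  {"claw": 0.01,"slide": [-0.0005,0,0.0002],"rot": [0,0,0]},
  {"claw": 0.01,"slide": [0,0,0],"rot": [0,0,0]},
  {"claw": 0.01,"slide": [0,0,0],"rot": [0,0,0]},
  {"claw": 0.03,"slide": [0,0,0],"rot": [0,0,0]},
  {"claw": 0.04,"slide": [0,0,0],"rot": [0,0,0]},
  {"claw": 0.05,"slide": [0,0,0],"rot": [0,0,0]},
  {"claw": 0.06,"slide": [0,0,0],"rot": [0,0,0]},
  {"claw": 0.06,"slide": [0,0,0],"rot": [0,0,0]},
  {"claw": 0.06,"slide": [0,0,0],"rot": [0,0,0]},
])

```text
time_s: 23.8
eef_pos: [0.5822, 0.2165, 0.1092]
tcp_rot: [0.506, 0.494, -0.506, 0.494]
wrist_force: [-0.3, -0.3, -1.3]
gripper_width: 0.0577
```

```bash
python3 look.py j1
```

```text
top 0
scene 80
[[-0.0145  0.0043 -0.0124]
 [-0.013   0.0082 -0.011 ]
 [-0.0097  0.0237 -0.0029]
 [ 0.0005  0.0395  0.0075]
 [ 0.003   0.0409  0.0121]]
tip w 0.6230334752238762 [0.6181 0.2192 0.1165] axis angle
hood 311 [[0.6284 0.1936 0.0901]
 [0.6298 0.1954 0.0921]
 [0.6496 0.2212 0.121 ]
 [0.6587 0.2333 0.1316]
 [0.659  0.234  0.1337]]
23.9 [0.5821 0.2165 0.1092] [-0.2806 -0.7152  1.0308] [-0.0136  0.0118 -0.0012] rot to -1.4: [-0.      0.0002 -0.0002] 0.05977981634419606
```

View pics/scene_j1.png

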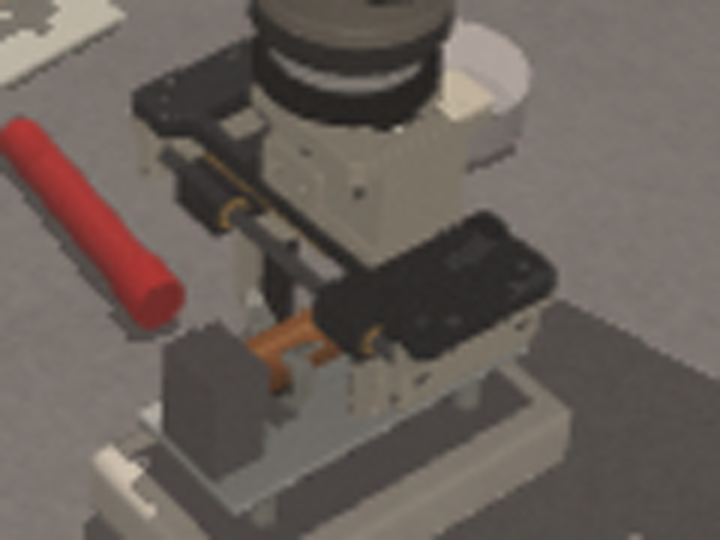

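Released. Lifting straight up, then moving aside for a clear look.

Emit:
move_arm([
  {"claw": 0.06,"slide": [0,0,0.006],"rot": [0,0,0]},
  {"claw": 0.06,"slide": [0,0,0.012],"rot": [0,0,0]},
  {"claw": 0.06,"slide": [0,0,0.02],"rot": [0,0,0]},
  {"claw": 0.06,"slide": [0,0,0.025],"rot": [0,0,0]},
  {"claw": 0.06,"slide": [0,0,0.025],"rot": [0,0,0]},
  {"claw": 0.06,"slide": [-0.01,-0.03,0.02],"rot": [0,0,0]},
  {"claw": 0.06,"slide": [-0.015,-0.035,0],"rot": [0,0,0]},
  {"claw": 0.06,"slide": [-0.015,-0.035,0],"rot": [0,0,0]},
  {"claw": 0.06,"slide": [-0.015,-0.035,0],"rot": [0,0,0]},
  {"claw": 0.06,"slide": [-0.015,-0.035,0],"rot": [0,0,0]},
])

```text
time_s: 24.73
eef_pos: [0.5111, 0.0452, 0.2179]
tcp_rot: [0.506, 0.494, -0.506, 0.494]
wrist_force: [0.1, -1.0, -0.3]
gripper_width: 0.0601
```

Emit:
move_arm([
  {"claw": 0.06,"slide": [-0.01,-0.035,0],"rot": [0,0,0]},
  {"claw": 0.06,"slide": [-0.01,-0.035,0],"rot": [0,0,0]},
  {"claw": 0.06,"slide": [-0.01,-0.035,0],"rot": [0,0,0]},
  {"claw": 0.06,"slide": [-0.01,-0.035,0],"rot": [0,0,0]},
  {"claw": 0.06,"slide": [-0.01,-0.035,0],"rot": [0,0,0]},
  {"claw": 0.06,"slide": [-0.01,-0.035,0],"rot": [0,0,0]},
  {"claw": 0.06,"slide": [-0.01,-0.02,0],"rot": [0,0,0]},
  {"claw": 0.06,"slide": [0,0,0],"rot": [0,0,0]},
  {"claw": 0.06,"slide": [0,0,0],"rot": [0,0,0]},
  {"claw": 0.06,"slide": [0,0,0],"rot": [0,0,0]},
])

```text
time_s: 25.57
eef_pos: [0.4422, -0.1831, 0.2175]
tcp_rot: [0.506, 0.494, -0.506, 0.494]
wrist_force: [0.3, 0.1, -1.3]
gripper_width: 0.0598
```

```bash
python3 look.py k1 | tail -1; python3 - <<'E'
from h import *
np.set_printoptions(precision=4,suppress=True)
for n,box in [("top",(140,228,155,210)),("scene",(210,275,265,345))]:
    f=np.load(n+"_k1.npy",allow_pickle=True).item(); save(f,n+"_k1full.png",1.5); X=cloud(f); z=X[...,2]
    hsv=cv2.cvtColor(f["color"],cv2.COLOR_RGB2HSV); roi=np.zeros(z.shape,bool); roi[box[0]:box[1],box[2]:box[3]]=1
    am=roi&(hsv[...,0]<20)&(hsv[...,1]>110)&(z>.09); p=X[am]
    c=p.mean(0); A=np.c_[p[:,0]-.57,np.ones(len(p))]; cy=np.linalg.lstsq(A,p[:,1],rcond=None)[0]
    print(n,len(p),"glass x",p[:,0].min(),p[:,0].max(),"y(x)",cy,"z",np.percentile(z[am],[50,95,100]))
    # ridge height by x
    for lo in np.arange(.5,.63,.02):
        q=p[(p[:,0]>=lo)&(p[:,0]<lo+.02)]
        if len(q): print(round(lo,2),len(q),np.percentile(q[:,2],90), end="; ")
    bk=roi&(hsv[...,2]<60)&(z>.09)&(X[...,0]<.51); q=X[bk]; print("\ncap",len(q), q.min(0) if len(q) else "",q.max(0) if len(q) else "")
    m=roi&(z>.12)&(X[...,0]>.628); print("hood top",np.median(z[m]))
E
```

```text
25.6667 [ 0.4424 -0.1826  0.2173] [ 0.4327 -0.4321 -0.0502] [ 0.0342 -0.0081  0.0425] rot to -1.4: [-0.      0.0003 -0.0016] 0.06012818977325013
top 359 glass x 0.5037535704931262 0.626563921117769 y(x) [-0.0185  0.2144] z [0.119  0.1233 0.1283]
0.5 47 0.12264405284369047; 0.52 54 0.12217592420380488; 0.54 56 0.1216463831048059; 0.56 66 0.12168449169398596; 0.58 62 0.1221308833918198; 0.6 48 0.12199915415630455; 0.62 26 0.12640664083600267; 
cap 93 [0.4799 0.2043 0.1095] [0.5047 0.2283 0.1273]
hood top 0.12798530998701163
scene 283 glass x 0.5069922830342249 0.6235399356624107 y(x) [-0.0183  0.2198] z [0.1187 0.122  0.1248]
0.5 21 0.1215519857757346; 0.52 44 0.12136736427595339; 0.54 57 0.12128635252408956; 0.56 61 0.12087739340537343; 0.58 54 0.12187372436072179; 0.6 40 0.12159713727780662; 0.62 6 0.12086487145244595; 
cap 84 [0.482  0.2068 0.1025] [0.5086 0.2319 0.1255]
hood top 0.1283618114654137
```

View pics/scene_k1.png

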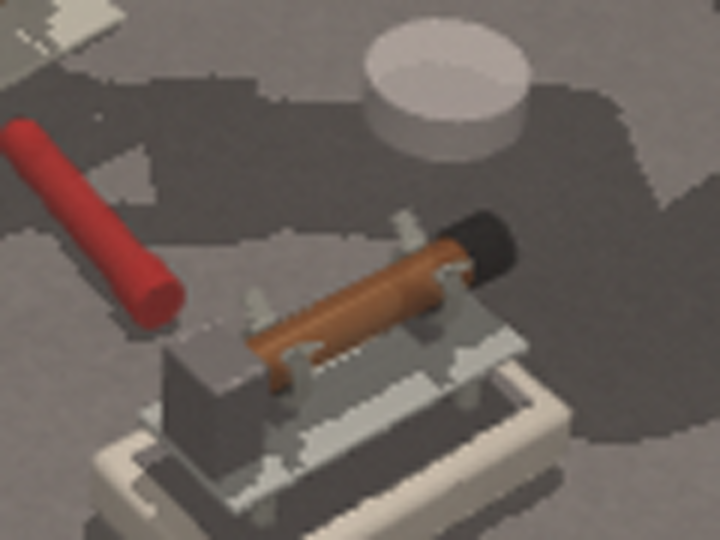

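View pics/top_k1.png

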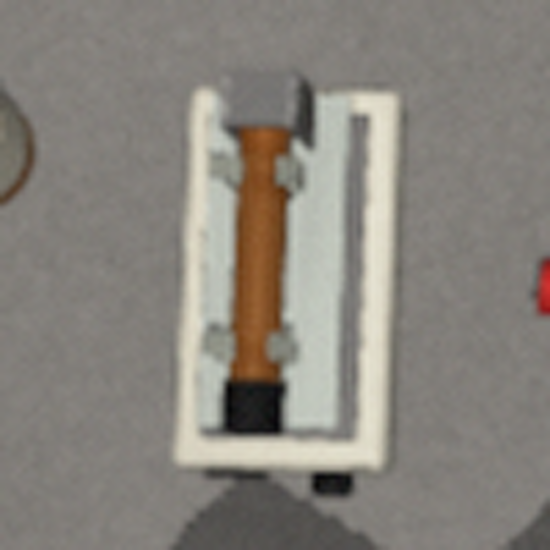

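View pics/scene_k1full.png

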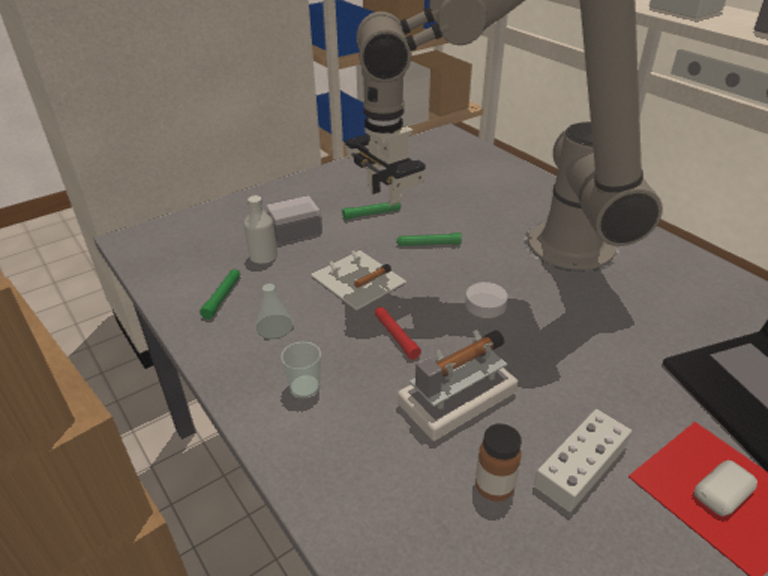

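```bash
python3 -c "
from h import *
print(manip.finish_job())"
```

```text
the job is handed in; nothing more can be done
None
```

The amber tube is in both spring clips with its round end at the rubber stop. I let go, and the job was handed in at about 26 s of robot time.

I gripped the tube at its origin and pressed it into the clips at 10 to 13 N. It snapped in with the round end about 6 mm outside the hood. I then slid it about 19 mm along the clips, which took about 5 N.

**Stop contact:** The force rose from about 5 to 7.8 N over the last millimetre or so. That puts roughly 2 to 3 N on the stop.

**Final position:** After the release both cameras show the tube level in both clips, with the platform back at rest height. The joint between glass and cap lies where a tube at the stop should have it, within about 1.5 mm.

**Other objects:** In the last scene picture the other objects look to be where they were, judged by eye only.

**Disagreements and unseen points:**
- The two cameras differ by about 4 mm in x, so I used their mean.
- The hood hides the round end, so contact with the stop rests on the force rise and the measured position rather than on sight.
- While I gripped the tube, the gripper was about 1.5 mm off centre and pushed sideways at about 6.6 N. I corrected this before lifting.

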